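# Fill and lock the spring-loaded tea tin dispenser

### The job

Load every tea tin on the worktop into the spring-loaded dispenser, one on top of another, pressing each down until both catches snap out over its lid. Then press the orange T-key into the square socket of the lock, turning it until it drops fully home, and turn it clockwise as far as it goes, so that the red arm lies over the pile. Finally pull the key out, stand it back in its wooden stand, fully down, and let go; leave the mug and the pepper mill alone.

Things in the scene. Friction and masses are not known exactly. Their poses are not given: they have to be found in the camera images.
- tin_red_c (a point): Centre (half-way up) of the red round flat tea tin, 56 mm across and 22 mm high, closed, aluminium lid with a red spot, about 100 g, lying flat on the worktop. Absent in some starts.
- tin_green_c (a point): Centre (half-way up) of the green round flat tea tin, 56 mm across and 22 mm high, closed, aluminium lid with a green spot, about 100 g, lying flat on the worktop. Absent in some starts.
- tin_yellow_c (a point): Centre (half-way up) of the yellow round flat tea tin, 56 mm across and 22 mm high, closed, aluminium lid with a yellow spot, about 100 g, lying flat on the worktop. Absent in some starts.
- tin_blue_c (a point): Centre (half-way up) of the blue round flat tea tin, 56 mm across and 22 mm high, closed, aluminium lid with a blue spot, about 100 g, lying flat on the worktop. Absent in some starts.
- dispenser: Fixed tin dispenser; origin on the worktop under the pile's axis, z up, x towards the lock. Four steel posts 138 mm high, 10 mm thick, at x = +-28, y = +-22 mm guide the tins with 1.7 mm play; the +y and -y sides are open for fingers. Blue catch towers, 135 mm high, 30 mm wide, at x = +-42 to +-64 mm. Lock tower at x = 84 mm. Base plate x = -66 to 120 mm, 80 mm wide.
- mouth (a point): On the pile's axis, 112 mm above the worktop, where the lid of the top tin ends up. A tin put between the posts first rests on the two catches, its underside at about 126 mm. Press it (centre of its lid, 5 to 20 N) until its lid is at 108 or 109 mm: the catches snap out over it and it comes back up to 112 mm. The next tin goes on top of it.
- platform (a joint): How far (m) the white spring platform has sunk. At 0 its top is 110 mm above the worktop; it sinks at most 0.095. Spring 80 N/m, 3 N at the top. Each tin pushed in lowers it by 22 mm; room for four.
- catch_front (a point): Tip of one of the two brass sprung catch bolts (12 mm wide), on the side away from the lock; the other is opposite, on the lock's side. They reach in to 23 mm from the pile's axis and are pushed back by a passing tin. Underside flat, 112 mm above the worktop; upper side slopes from 116 mm at the tip to 130 mm.
- lock_face (a point): Centre of the top of the dark steel lock head (32 mm square), 152 mm above the worktop, at the mouth of its square socket: 13.5 mm square, 24 mm deep, 1.5 mm chamfer, sides parallel to this point's x and y axes, which turn with the head. The red hold-down arm points along this point's -y axis, 143 to 150 mm above the worktop, reaching 103 mm from here, with a round end 38 mm across.
- lock (a joint): Angle of the lock head, rad, growing clockwise seen from above: 0 to 0.25 at the start (arm swung aside), stop at 1.6; at 1.57 the arm lies over the pile. It stays where it is left and turns with about 0.12 N m. A tin not pressed below the catches blocks the arm.
- key_grip (a point): Centre of the key's orange T-handle, a bar 60 mm long along the key's x axis, 12 mm thick (y), 18 mm high. Key upright, z up, 63 mm high, about 110 g. From the top: handle, 12 mm round shank 20 mm long, collar 26 mm across and 5 mm thick (its underside 34 mm below this point), square bit 12 mm wide and 12 mm long, round pilot 11.5 mm across, 8 mm long, tapering to 8 mm.
- key_collar (a point): Centre of the underside of the key's collar, 20 mm above the key's lower end. The pilot enters the socket at any angle, the bit only when square to it (every quarter turn, within about 7 degrees; its sides are parallel to the handle's); until then the collar stays 12 mm off the lock face. Fully home, the collar lies on the lock face, or on the stand's top when put away.
- key_stand: Fixed wooden key stand: base 80 x 80 x 8 mm, on it a post 44 x 44 mm, 70 mm high in all; origin under its centre.
- stand_mouth (a point): Centre of the top of the key stand, 70 mm above the worktop, at the mouth of its round bore, 19.5 mm across and 26 mm deep, in which the key stands at the start, in any turn.
- mug: White mug, 92 x 127 x 95 mm, a bystander; origin at the centre of its underside.
- pepper_mill: Wooden pepper mill, 58 mm across, 150 mm high, a bystander; origin at the centre of its underside.
Mind the look-alikes: they are no part of the job. Leave any turquoise look-alike of the part that bears tin_green_c alone.

How it is judged (in metres and radians):
On the way, in this order (a step that is already met when the one before it is completed fails the run):
1. every tin lies in the dispenser, held below the catches (horizontal distance between each of tin_red_c, tin_green_c, tin_yellow_c, tin_blue_c and mouth below 0.006 m and height (world z) of each of tin_red_c, tin_green_c, tin_yellow_c, tin_blue_c below 0.105 m and angle between each of tin_red_c, tin_green_c, tin_yellow_c, tin_blue_c's own z axis and vertical below 0.15 rad), for 0.2 s.
2. the key is fully home in the lock, its collar on the lock face, the arm still aside (horizontal distance between key_collar and lock_face below 0.005 m and z of key_collar in the frame of lock_face below 0.004 m and angle between key_collar's own z axis and vertical below 0.2 rad and value of joint lock below 1 rad), for 0.1 s.
3. the lock is turned to its stop with the key home (horizontal distance between key_collar and lock_face below 0.005 m and z of key_collar in the frame of lock_face below 0.004 m and angle between key_collar's own z axis and vertical below 0.2 rad and value of joint lock above 1.42 rad), for 0.2 s.
At the end, for the whole second after the job is handed in: Every tin is in the dispenser, flat, within 6 mm of its axis and held below the catches (centre under 105 mm); the lock has been turned past 1.42 rad; the key stands in its stand, within 5 mm of the bore's centre, collar within 4 mm of the top, within 0.12 rad of upright (all of step 1 and value of joint lock above 1.42 rad and horizontal distance between key_collar and stand_mouth below 0.005 m and z of key_collar in the frame of stand_mouth below 0.004 m and angle between key_collar's own z axis and vertical below 0.12 rad); the robot touches nothing.
It fails at once if the mug or the pepper mill was pushed aside by more than 3 cm (distance of any of mug, pepper_mill from where it was at the start of the episode above 0.03 m).
Of tin_red, tin_green, tin_yellow, tin_blue only 2 to 4 are there at a start; the rules pass over those that are not, and their reading is None.
At some moment in a run one of tin_red, tin_green, tin_yellow, tin_blue may be knocked a few centimetres aside while the robot is not near it.
It also fails if it takes over 210 s, if anything falls off the work surface, if the arm or the gripper's body presses on something with over 40 N, if the wrist force passes 120 N, or if a joint passes its speed limit or range.

### The arm

A 6-joint arm with a two-finger parallel gripper is mounted at the origin on a cart in front of the work surface, level with it; the furniture and walls round the work are solid. World frame = base frame: x ahead of the robot, y to its left, z up, the work surface at z = 0. Lengths are in m, angles in degrees, forces in N, time in s.
With the tool pointing down it reaches from about 0.275 to 0.825 m from the base axis. Payload 5.2 kg.
Tool frame: the origin (TCP) lies on the centre line of the jaws, within the pads' length; the fingertips stand 8 mm ahead of it and the grasp point (between the pads) lies 11 mm behind it (robot.tcp_to_tips is the distance from the TCP to the fingertips, in m); z points along the fingers, y is the line along which they close (so a half turn about z gives the same grasp; the last joint's range is limited). The gripper opens to 93 mm and grips with 3 to 60 N. Pads are 15 mm wide; open, the fingers measure 128 mm over their backs; the gripper's body (75 mm by 188 mm) begins 65 mm behind the grasp point.
Start: joints at [62.693, 14.817, 87.949, -0, 77.235, -11.62], TCP at [0.149, 0.53, 0.227] pointing down, gripper open.
Joint ranges: [-179.93, 179.93], [-52.35, 119.4], [10.71, 147.94], [-69.91, 249.91], [12.55, 155.21], [-178.61, 178.61]. Speed limits (degrees/s): [147.25, 147.25, 180, 180, 180, 180].

### API

Orientations are given as [roll, pitch, yaw] about the fixed x, y, z axes, in that order (R = Rz(yaw) Ry(pitch) Rx(roll)).
In Python, from plant import status, capture, camera_params, workorder, robot gives the robot as it stands.
- The arm moves only by the shell command python3 -m pendant 'ROWS' [FORCE]. ROWS is JSON, a list of rows, each an object of numbers: "gripper": the opening in per cent of the stroke, from 0 (shut) to 100 (fully open); "tx", "ty", "tz": the shift along the tool's x, y, z in mm; "yaw": the turn about the tool's z in degrees. A call has 1 to 5 rows; each row shifts and turns the commanded pose from where the row before left it, along the tool's axes as they then stand; what a row does not reach is not made up. A row lasts 1/8 s, in which the tool goes at most 62.5 mm and 10.7 degrees, less where a joint would pass 70% of its speed; a pose out of reach is approached as far as the arm can. A call is refused whole if a number of a shift passes 62.5 or a number of a turn 10.7, either way. A call with a gripper value outside its range is refused whole. The fingers move at their own pace and stop on an object; FORCE is the grip in N (left out, the last holds). Time passes only in rows, so rows that do not move let the fingers close. It gives the time, the measured TCP pose, the force, the opening and the grip force at its end, in the units of the state.
- status.read_state(): the state, without advancing time (a new reading comes with each control period).
- capture(name): name is "side" or "top" or "wrist"; returns (picture, depth): 384x512x3 uint8, red, green, blue; 384x512 float32, m along the optical axis (not along the pixel's ray), 0 where there is no reading.
- camera_params(name): a dict with "mtx" (3x3 intrinsics, pixels), "world_from_camera" (4x4, takes a point from camera to world coordinates). Camera axes: x right, y down, z forward; pixel columns grow to the right and rows downward; lengths in m; the calibration is good to about 2 mm. A picture is of the moment at which its call begins: read the wrist's pose just before it. camera_params takes no time and is no camera call; for the wrist camera it gives the pose at the moment of the call.
- workorder.sign_off(): hands the job in; it is judged then, once.
The state is a dict: "t": time; "joints": joint angles; "joint_vel": joint speeds; "effort": joint torques, N m; "eef_pos": TCP position; "eef_rot": TCP orientation; "ft_force": force on the tool from outside, world axes, zero at the start; "moment": the same for the moment, N m; "width": opening from 0.0 (shut) to 1.0 (fully open); "finger_force": force on a finger pad.
Only numpy, scipy, OpenCV 4.12 (cv2) and the standard library are available. Lean on these libraries where they do the work, as an engineer would, in place of code of your own. Each camera call takes 0.05 s, during which the arm holds its last target. There are 200 camera calls.

## Working session

There is one attempt and no reset: what is moved stays moved. The work goes in short steps, Python scripts to look and compute and a shell command to move; the robot and the scene stay as the last step left them, time stands still between calls to the robot, and variables do not carry over. Pictures are saved under pics/ and viewed, at most 14 in all, crops included, and the job is handed in when it is done.

```bash
ls; mkdir -p pics; python3 - <<'E'
from plant import status, capture, camera_params, workorder, robot
import cv2, numpy as np
print(status.read_state())
for n in ("top","side"):
    p,d=capture(n); np.savez(f"pics/{n}0.npz",p=p,d=d,**camera_params(n))
    cv2.imwrite(f"pics/{n}0.png",cv2.resize(p[:,:,::-1],(800,600),interpolation=cv2.INTER_CUBIC))
    print(n,camera_params(n))
E
```

```text
pics
{'t': 0.0, 'joints': array([ 6.26922805e+01,  1.48578309e+01,  8.80106818e+01, -5.58353400e-04,
        7.72323671e+01, -1.16200298e+01]), 'joint_vel': array([ 0.0974904 ,  0.01647026, -0.03992696,  0.03761986, -0.04166852,
        0.03948131]), 'effort': array([-3.18096118e-04, -4.37318802e+01, -2.83988982e+01,  7.20250444e-02,
        4.13820497e-02, -1.02335173e-04]), 'eef_pos': array([0.14845859, 0.5290465 , 0.22583387]), 'eef_rot': array([-1.79901078e+02, -1.97860556e-02,  1.64312417e+02]), 'ft_force': array([-0.13562734,  0.10302093,  1.38007673]), 'moment': array([ 0.01916501, -0.02162567,  0.04113549]), 'finger_force': 0.0, 'width': 1.0006176373052644}
top {'mtx': array([[355.2457327 ,   0.        , 255.93424309],
       [  0.        , 355.2457327 , 191.89216384],
       [  0.        ,   0.        ,   1.        ]]), 'world_from_camera': array([[-0.0168833 , -0.99761488,  0.06692917,  0.3593498 ],
       [-0.99970249,  0.01566429, -0.01869659,  0.24535439],
       [ 0.01760359, -0.06722492, -0.99758254,  1.0401976 ],
       [ 0.        ,  0.        ,  0.        ,  1.        ]])}
side {'mtx': array([[389.96555362,   0.        , 260.37890127],
       [  0.        , 389.96555362, 185.83346073],
       [  0.        ,   0.        ,   1.        ]]), 'world_from_camera': array([[ 0.89525084, -0.35950561,  0.26321408,  0.1767864 ],
       [-0.44519845, -0.74562514,  0.49582405, -0.22440584],
       [ 0.01800751, -0.5610694 , -0.82757287,  0.89904525],
       [ 0.        ,  0.        ,  0.        ,  1.        ]])}
```

View pics/top0.png

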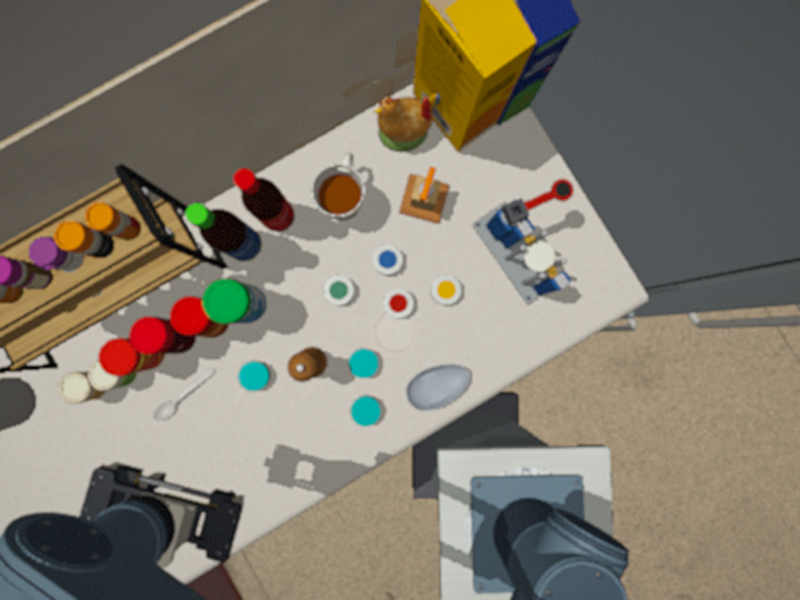

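View pics/side0.png

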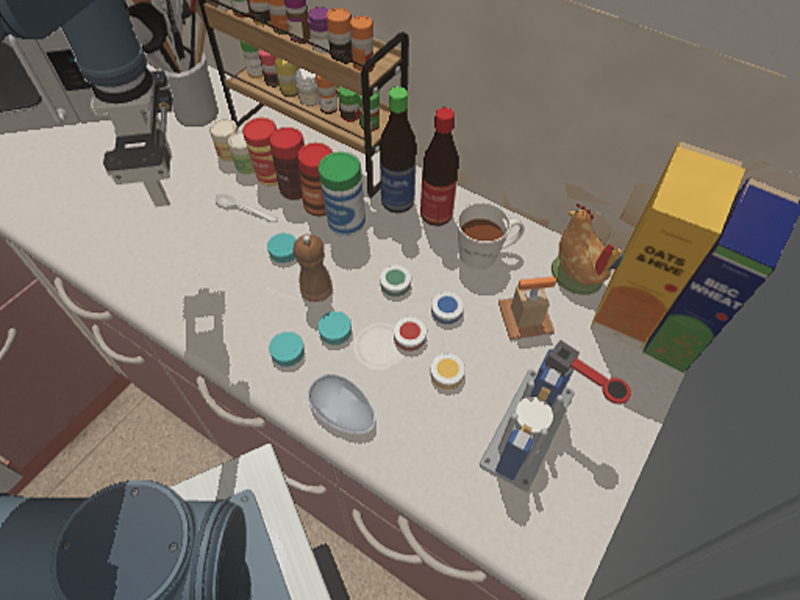

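The top picture shows four tins: green (340,290), blue (388,261), red (399,303) and yellow (446,290). The turquoise ones are decoys. The key stand is at (425,198), the lock at (516,211) with its arm end at (562,188), and the platform at (541,258).

```bash
cat > h.py <<'E'
import numpy as np, cv2
from plant import status, capture, camera_params
def snap(n):
    c=camera_params(n) if n!="wrist" else None
    s=status.read_state(); c=camera_params(n); p,d=capture(n)
    return p,d,c
def cloud(d,c):
    K=c["mtx"]; T=c["world_from_camera"]
    v,u=np.mgrid[:d.shape[0],:d.shape[1]]
    X=np.stack([(u-K[0,2])/K[0,0]*d,(v-K[1,2])/K[1,1]*d,d],-1)
    W=X@T[:3,:3].T+T[:3,3]; W[d==0]=np.nan
    return W
def ray(u,v,z,c):
    K=c["mtx"]; T=c["world_from_camera"]
    r=T[:3,:3]@np.array([(u-K[0,2])/K[0,0],(v-K[1,2])/K[1,1],1]); o=T[:3,3]
    return o+r*(z-o[2])/r[2]
E
python3 - <<'E'
from h import *
for n,P in dict(top=dict(green=(340,290),blue=(388,261),red=(399,303),yellow=(446,290),plat=(541,258),lock=(516,211),handle=(427,185),armend=(562,188)),
 side=dict(green=(396,278),blue=(448,306),red=(410,332),yellow=(448,370),plat=(534,415),lock=(564,356),handle=(537,285),armend=(617,390))).items():
    f=np.load(f"pics/{n}0.npz"); W=cloud(f["d"],f)
    H=dict(plat=.110,lock=.152,handle=.113,armend=.15)
    for k,(u,v) in P.items():
        u*=.64;v*=.64; z=H.get(k,.022); a=ray(u,v,z,f)
        tol=.006; r={'plat':.03,'lock':.025,'handle':.04,'armend':.022}.get(k,.034)
        m=(abs(W[...,2]-z)<tol)&(np.hypot(W[...,0]-a[0],W[...,1]-a[1])<r)
        uv=np.argwhere(m).astype(np.float32)
        xy=W[m][:,:2].astype(np.float32); rect=cv2.minAreaRect(xy*1000)
        print(n,k,a[:2].round(4),m.sum(),np.median(W[m],0).round(4),xy.mean(0).round(4),[np.round(t,1) for t in rect])
E
```

```text
top green [0.4475 0.336 ] 290 [0.4493 0.3406 0.0224] [0.4494 0.3406] [array([449.4, 340.8]), array([52.2, 52.3]), np.float64(89.4)]
top blue [0.4999 0.247 ] 288 [0.5055 0.2506 0.0219] [0.5053 0.2503] [array([506. , 250.7]), array([52.1, 52.7]), np.float64(89.1)]
top red [0.4219 0.228 ] 291 [0.4244 0.2319 0.0222] [0.424 0.232] [array([424.7, 231.8]), array([51.9, 52.2]), np.float64(89.3)]
top yellow [0.4445 0.141 ] 290 [0.4464 0.1428 0.0224] [0.4471 0.1434] [array([447.8, 143.6]), array([53. , 53.8]), np.float64(43.2)]
top plat [ 0.4891 -0.0126] 289 [ 0.4923 -0.0091  0.1099] [ 0.4929 -0.0091] [array([488.9, -12.1]), array([57.9, 49.7]), np.float64(40.4)]
top lock [0.5609 0.0373] 157 [0.5663 0.0352 0.1517] [0.565  0.0359] [array([565.6,  34.4]), array([32.4, 40. ]), np.float64(22.7)]
top handle [0.6164 0.1786] 99 [0.6211 0.1792 0.1128] [0.6214 0.1793] [array([621.5, 179.3]), array([11. , 58.6]), np.float64(70.7)]
top armend [ 0.5985 -0.04  ] 171 [ 0.5972 -0.0379  0.1506] [ 0.5975 -0.0379] [array([598.6, -38.5]), array([35.8, 36.5]), np.float64(74.2)]
side green [0.4502 0.3329] 272 [0.4
[... 339 characters left out ...]
), np.float64(36.8)]
side yellow [0.4465 0.1346] 359 [0.4476 0.1388 0.0209] [0.4474 0.1387] [array([448.4, 139. ]), array([56.1, 53.1]), np.float64(63.1)]
side plat [ 0.4933 -0.0139] 416 [ 0.4948 -0.0114  0.1091] [ 0.4946 -0.0114] [array([493.4, -14.3]), array([57. , 49.5]), np.float64(76.3)]
side lock [0.5619 0.0299] 214 [0.5667 0.0306 0.1505] [0.5654 0.0307] [array([567. ,  29.5]), array([33.1, 43.7]), np.float64(24.3)]
side handle [0.6161 0.1666] 109 [0.6214 0.1755 0.111 ] [0.6216 0.1754] [array([622.8, 176.3]), array([14.2, 59.5]), np.float64(68.5)]
side armend [ 0.5978 -0.0436] 243 [ 0.5965 -0.0421  0.1497] [ 0.597  -0.0422] [array([598.5, -40.9]), array([36.9, 37. ]), np.float64(16.6)]
```

```bash
cat >> h.py <<'E'
def go(x,y,z,psi=None):
    s=status.read_state(); p=s["eef_pos"]; a=np.radians(s["eef_rot"][2]); d=np.array([x,y,z])-p
    print("tx %.1f ty %.1f tz %.1f"%tuple(1000*np.array([d[0]*np.cos(a)+d[1]*np.sin(a), d[0]*np.sin(a)-d[1]*np.cos(a), -d[2]])),
      "" if psi is None else "yaw %.1f"%(s["eef_rot"][2]-psi),"at",p.round(4),s["eef_rot"].round(2),"F",s["ft_force"].round(1),"w",round(s["width"],3))
E
python3 -m pendant '[{"yaw":10.7,"tz":-20},{"yaw":10.7},{"yaw":10.7},{"yaw":10.7},{"yaw":10.7}]' >/dev/null
python3 -m pendant '[{"yaw":10.7},{"yaw":10.7},{"yaw":10.7},{"yaw":10.7},{"yaw":10.7}]' >/dev/null
python3 -m pendant '[{"yaw":10.7},{"yaw":10.7},{"yaw":4.9},{"gripper":100},{"gripper":100}]' 
python3 -c "
from h import *
go(.447,.142,.2,31)"
```

```text
tx -392.1 ty -291.9 tz 25.9 yaw 133.3 at [0.1485 0.5291 0.2259] [-1.7990e+02 -2.0000e-02  1.6431e+02] F [ 0.1 -0.3 -0.6] w 0.999schema error: expected keys gripper, tx, ty, tz, yaw
schema error: expected keys gripper, tx, ty, tz, yaw
schema error: expected keys gripper, tx, ty, tz, yaw
```

```bash

python3 -m pendant '[{"gripper":100,"tx":0,"ty":0,"tz":-4,"yaw":10.7},{"gripper":100,"tx":0,"ty":0,"tz":-4,"yaw":10.7},{"gripper":100,"tx":0,"ty":0,"tz":-4,"yaw":10.7},{"gripper":100,"tx":0,"ty":0,"tz":-4,"yaw":10.7},{"gripper":100,"tx":0,"ty":0,"tz":-4,"yaw":10.7}]' >/dev/null
python3 -m pendant '[{"gripper":100,"tx":0,"ty":0,"tz":0,"yaw":10.7},{"gripper":100,"tx":0,"ty":0,"tz":0,"yaw":10.7},{"gripper":100,"tx":0,"ty":0,"tz":0,"yaw":10.7},{"gripper":100,"tx":0,"ty":0,"tz":0,"yaw":10.7},{"gripper":100,"tx":0,"ty":0,"tz":0,"yaw":10.7}]' >/dev/null
python3 -m pendant '[{"gripper":100,"tx":0,"ty":0,"tz":0,"yaw":10.7},{"gripper":100,"tx":0,"ty":0,"tz":0,"yaw":10.7},{"gripper":100,"tx":0,"ty":0,"tz":0,"yaw":4.9},{"gripper":100,"tx":0,"ty":0,"tz":0,"yaw":0},{"gripper":100,"tx":0,"ty":0,"tz":0,"yaw":0}]' 
python3 -c "
from h import *
go(.447,.142,.2,31)"
```

```text
t: 1.98
eef_pos: [0.1486, 0.5294, 0.2464]
eef_rot: [180.0, 0.0, 31.1]
ft_force: [0.1, 0.1, -0.2]
width: 0.999
finger_force: 0.0
tx 55.3 ty 485.8 tz 46.4 yaw 0.1 at [0.1486 0.5294 0.2464] [1.7998e+02 3.0000e-02 3.1110e+01] F [ 0.1  0.1 -0.2] w 0.999
```

```bash

python3 -m pendant '[{"gripper":100,"tx":7,"ty":60,"tz":0,"yaw":0},{"gripper":100,"tx":7,"ty":60,"tz":0,"yaw":0},{"gripper":100,"tx":7,"ty":60,"tz":0,"yaw":0},{"gripper":100,"tx":7,"ty":60,"tz":0,"yaw":0},{"gripper":100,"tx":7,"ty":60,"tz":0,"yaw":0}]' >/dev/null
python3 -m pendant '[{"gripper":100,"tx":7,"ty":60,"tz":15,"yaw":0},{"gripper":100,"tx":7,"ty":60,"tz":15,"yaw":0},{"gripper":100,"tx":6,"ty":60,"tz":16,"yaw":0},{"gripper":78,"tx":0,"ty":6,"tz":0,"yaw":0},{"gripper":78,"tx":0,"ty":0,"tz":0,"yaw":0}]' 
cat >> h.py <<'E'
def look(name,pts):
    p,d,c=snap("wrist"); W=cloud(d,c)
    cv2.imwrite(f"pics/{name}.png",cv2.resize(p[:,:,::-1],(800,600)))
    for k,(x,y,z,r) in pts.items():
        for _ in range(2):
            m=(abs(W[...,2]-z)<.006)&(np.hypot(W[...,0]-x,W[...,1]-y)<r)
            if m.sum()<20: print(k,"few"); break
            q=(W[m][:,:2]*1000).astype(np.float32); re=cv2.minAreaRect(q); x,y=np.array(re[0])/1000
        else: print(k,m.sum(),"med z",np.median(W[m][:,2]).round(4),[np.round(t,1) for t in re],"circ",[np.round(t,1) for t in cv2.minEnclosingCircle(q)])
    return p,d,c,W
E
python3 -c "
from h import *
go(.447,.142,.1,31)
look('w1',dict(yellow=(.447,.141,.022,.036),red=(.424,.23,.022,.036)))"
```

```text
t: 3.22
eef_pos: [0.4461, 0.1413, 0.2006]
eef_rot: [-180.0, 0.0, 31.0]
ft_force: [-0.6, 0.0, -0.2]
width: 0.834
finger_force: 0.0
tx 1.2 ty -0.1 tz 100.6 yaw -0.0 at [0.4461 0.1413 0.2006] [-1.7995e+02  2.0000e-02  3.0960e+01] F [-0.6  0.  -0.2] w 0.834
yellow 1503 med z 0.0233 [array([446.2, 141.1]), array([54.6, 54.8]), np.float64(42.2)] circ [array([445.9, 140.9]), np.float64(27.8)]
red 1615 med z 0.0232 [array([422.8, 229.3]), array([54.6, 54.6]), np.float64(8.6)] circ [array([422.5, 229.3]), np.float64(28.0)]
```

View pics/w1.png

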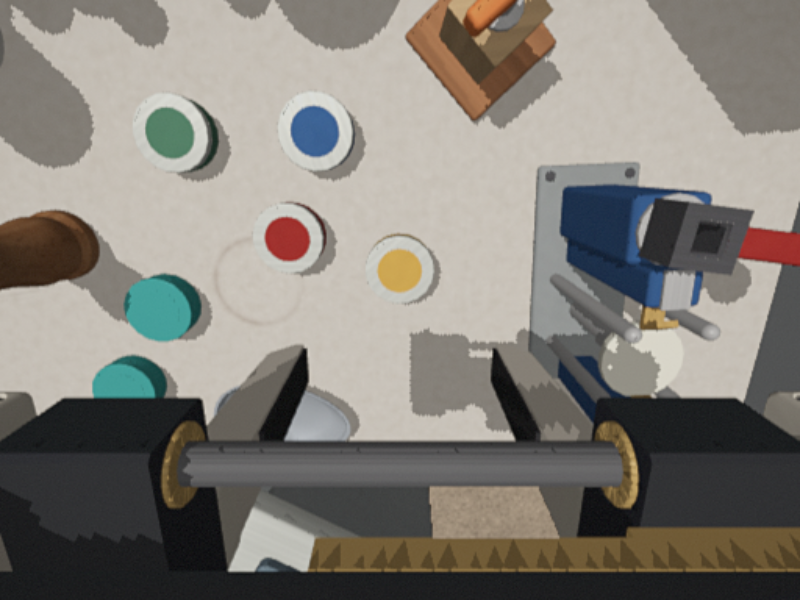

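The wrist view shows yellow at (400,269), red (288,238), blue (315,131) and green (170,132), plus the dispenser and lock on the right at (710,237). The TCP sits right over the yellow tin, so I'll grasp it.

```bash

python3 -m pendant '[{"gripper":78,"tx":0,"ty":0,"tz":60,"yaw":0},{"gripper":78,"tx":0,"ty":0,"tz":60,"yaw":0},{"gripper":78,"tx":0,"ty":0,"tz":50,"yaw":0},{"gripper":78,"tx":0,"ty":0,"tz":19,"yaw":0},{"gripper":78,"tx":0,"ty":0,"tz":0,"yaw":0}]' 
python3 -m pendant '[{"gripper":40,"tx":0,"ty":0,"tz":0,"yaw":0},{"gripper":40,"tx":0,"ty":0,"tz":0,"yaw":0},{"gripper":40,"tx":0,"ty":0,"tz":0,"yaw":0},{"gripper":40,"tx":0,"ty":0,"tz":0,"yaw":0},{"gripper":40,"tx":0,"ty":0,"tz":0,"yaw":0}]' 45
python3 -m pendant '[{"gripper":40,"tx":0,"ty":0,"tz":-50,"yaw":0},{"gripper":40,"tx":0,"ty":0,"tz":-60,"yaw":0},{"gripper":40,"tx":0,"ty":0,"tz":-60,"yaw":0},{"gripper":40,"tx":0,"ty":0,"tz":-30,"yaw":0},{"gripper":40,"tx":0,"ty":0,"tz":0,"yaw":0}]'
python3 -c "
from h import *
go(.42,-.055,.23,31)"
```

```text
t: 3.9
eef_pos: [0.4448, 0.1429, 0.0111]
eef_rot: [-179.9, 0.1, 31.2]
ft_force: [1.1, -0.3, 1.6]
width: 0.78
finger_force: 0.0
t: 4.53
eef_pos: [0.4471, 0.1418, 0.0129]
eef_rot: [180.0, -0.1, 31.0]
ft_force: [-0.9, 3.3, 7.0]
width: 0.591
finger_force: 45.0
t: 5.15
eef_pos: [0.4477, 0.1414, 0.2142]
eef_rot: [179.8, -0.3, 31.0]
ft_force: [-0.2, 0.6, -1.6]
width: 0.595
finger_force: 45.0
tx -124.9 ty 154.0 tz -15.8 yaw 0.0 at [0.4477 0.1414 0.2142] [179.84  -0.31  31.  ] F [-0.2  0.6 -1.6] w 0.595
```

```bash

python3 -m pendant '[{"gripper":40,"tx":-33,"ty":50,"tz":-30,"yaw":0},{"gripper":40,"tx":-33,"ty":52,"tz":-6,"yaw":0},{"gripper":40,"tx":-32,"ty":52,"tz":0,"yaw":0},{"gripper":40,"tx":0,"ty":0,"tz":0,"yaw":0},{"gripper":40,"tx":0,"ty":0,"tz":0,"yaw":0}]'
python3 - <<'E'
from h import *
p,d,c,W=look('w2',dict(plat=(.494,-.0105,.110,.03),lock=(.566,.033,.152,.025),post=(.494,-.0105,.138,.045),towers=(.494,-.0105,.134,.07),arm=(.597,-.040,.15,.022)))
np.savez("pics/w2.npz",p=p,d=d,**c)
cv2.imwrite("pics/w2c.png",cv2.resize(p[40:280,150:470,::-1],(800,600),interpolation=cv2.INTER_CUBIC))
go(.494,-.0105,.25)
E
```

```text
t: 5.78
eef_pos: [0.4408, -0.0369, 0.244]
eef_rot: [-179.8, 0.1, 30.9]
ft_force: [-0.5, 1.3, -1.5]
width: 0.591
finger_force: 45.0
plat 1909 med z 0.1112 [array([492.7, -10.3]), array([49.2, 50.5]), np.float64(34.5)] circ [array([490.7, -10.1]), np.float64(27.9)]
lock 1957 med z 0.1527 [array([566.2,  28.9]), array([32.5, 46.9]), np.float64(23.9)] circ [array([565.7,  29.9]), np.float64(24.9)]
post 511 med z 0.1367 [array([493.5, -10. ]), array([89.8, 52.3]), np.float64(33.5)] circ [array([493.6, -10. ]), np.float64(45.0)]
towers 2094 med z 0.135 [array([496. ,  -8.3]), array([134.4,  52.3]), np.float64(33.5)] circ [array([494.9,  -6.5]), np.float64(68.9)]
arm 1939 med z 0.1518 [array([597. , -39.1]), array([40.4, 37.2]), np.float64(77.6)] circ [array([596.4, -38.6]), np.float64(21.1)]
tx 58.7 ty 5.2 tz -5.7  at [ 0.441  -0.0362  0.2443] [-1.7986e+02  8.0000e-02  3.1010e+01] F [ 0.3  0.1 -1.3] w 0.596
```

View pics/w2.png

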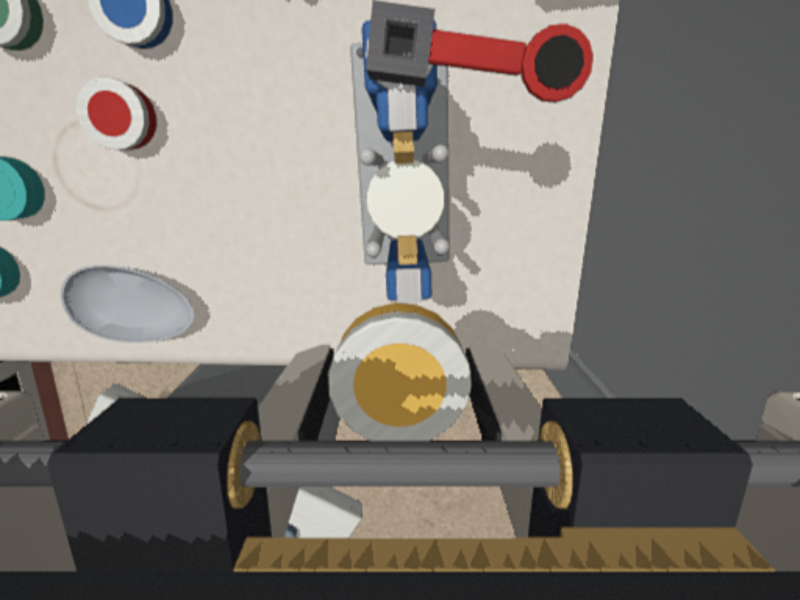

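```bash

python3 - <<'E'
from h import *
f=np.load("pics/w2.npz"); W=cloud(f["d"],f); P=[]
for u,v in [(368,157),(440,153),(373,249),(441,246)]:
    a=ray(u*.64,v*.64,.138,f)
    m=(W[...,2]>.131)&(W[...,2]<.144)&(np.hypot(W[...,0]-a[0],W[...,1]-a[1])<.011)
    q=(W[m][:,:2]*1000).astype(np.float32); b=np.array(cv2.minEnclosingCircle(q)[0]); P.append(b); print(a.round(4),b.round(1),m.sum(),np.median(W[m][:,2]))
P=np.array(P); print("centre",P.mean(0))
for i,j in ((2,0),(3,1),(0,1),(2,3)): e=P[j]-P[i]; print(np.hypot(*e),np.degrees(np.arctan2(e[1],e[0])))
m=(abs(W[...,2]-.135)<.004)
lk=ray(400*.64,40*.64,.152,f); print("lock",lk)
m=(abs(W[...,2]-.1525)<.004)&(np.hypot(W[...,0]-.566,W[...,1]-.033)<.03)&(f["p"].astype(int)[...,0]-f["p"].astype(int)[...,2]<40)
print(m.sum(),cv2.minAreaRect((W[m][:,:2]*1000).astype(np.float32)))
# gripped tin
m=(abs(W[...,2]-.254)<.025)&(np.hypot(W[...,0]-.441,W[...,1]+.0365)<.026)
q=W[m]; print("tin",m.sum(),np.median(q[:,2]), cv2.minEnclosingCircle((q[:,:2]*1000).astype(np.float32)))
E
```

```text
[0.5047 0.0223 0.138 ] [504.5  22.9] 97 0.13741391233893518
[ 0.5282 -0.0128  0.138 ] [528. -13.] 100 0.1377620866948601
[ 0.4588 -0.0074  0.138 ] [458.3  -7.5] 83 0.13761809734251046
[ 0.4821 -0.0428  0.138 ] [481.6 -43.4] 85 0.13797482520762638
centre [493.08071899 -10.23843491]
55.26414171817225 33.380404298976664
55.54430780643735 33.28519339779272
42.916871736240445 -56.73137787492682
42.82603509518261 -57.106344691208704
lock [0.56351724 0.03557505 0.152     ]
1543 ((566.1865844726562, 29.061399459838867), (32.53092575073242, 46.728485107421875), 23.633228302001953)
tin 5592 0.254285952872922 ((441.00689697265625, -36.49947738647461), 25.993324279785156)
```

```bash

python3 - <<'E'
from h import *
f=np.load("pics/w2.npz"); T=f["world_from_camera"]; a=np.radians(31)
W=cloud(f["d"],f); p=f["p"]
m=(W[...,2]>.248)&(W[...,2]<.262); m[int(440*.64):]=0
Q=W[m]; tool=np.c_[(Q[:,0]-.441)*np.cos(a)+(Q[:,1]+.0365)*np.sin(a),(Q[:,0]-.441)*np.sin(a)-(Q[:,1]+.0365)*np.cos(a),Q[:,2]]*1000
s=abs(tool[:,1])<28
print("x max",np.percentile(tool[s&(abs(tool[:,1])<4),0],[95,99,100]), "z",np.percentile(tool[s,2],[5,50,95]))
for yy in (-20,-10,0,10,20):
    t=tool[abs(tool[:,1]-yy)<1.5]; print(yy,t[:,0].max(),len(t))
E
```

```text
x max [25.66637054 26.3111967  26.61013734] z [252.95969856 254.27977951 255.31957437]
-20 18.304490464849668 272
-10 24.937364895878943 382
0 26.603961708134193 396
10 25.413403460798435 381
20 19.401185002694206 300
```

```bash

python3 -m pendant '[{"gripper":40,"tx":30,"ty":2,"tz":0,"yaw":0},{"gripper":40,"tx":29,"ty":2.3,"tz":0,"yaw":0},{"gripper":40,"tx":0,"ty":0,"tz":40,"yaw":-2.3},{"gripper":40,"tx":0,"ty":0,"tz":48,"yaw":0},{"gripper":40,"tx":0,"ty":0,"tz":0,"yaw":0}]' 55
python3 -c "
from h import *
for i in range(4):
  go(.4938,-.0098,.155,33.3); p,d,c,W=look('w3',dict(post=(.4938,-.0098,.138,.045)))
"
```

```text
t: 6.45
eef_pos: [0.4912, -0.0077, 0.1541]
eef_rot: [-179.6, 0.4, 33.5]
ft_force: [-0.7, 0.4, -1.3]
width: 0.594
finger_force: 55.0
tx 1.0 ty 3.1 tz -0.9 yaw 0.2 at [ 0.4912 -0.0077  0.1541] [-179.6     0.36   33.49] F [-0.7  0.4 -1.3] w 0.594
post 1760 med z 0.1354 [array([534.3,  14.8]), array([58. , 51.8]), np.float64(28.4)] circ [array([530.5,  14.9]), np.float64(32.5)]
tx -0.2 ty 1.3 tz 1.6 yaw 0.2 at [ 0.4933 -0.0085  0.1566] [-1.7981e+02  1.6000e-01  3.3460e+01] F [-0.1  0.6 -0.3] w 0.593
post 1681 med z 0.1354 [array([535.8,  17.8]), array([54.7, 52. ]), np.float64(33.4)] circ [array([531.6,  15.5]), np.float64(32.7)]
tx -1.1 ty -0.1 tz 3.3 yaw 0.1 at [ 0.4948 -0.0092  0.1583] [-179.99    0.     33.43] F [-0.  -0.3  0.2] w 0.593
post 1661 med z 0.1353 [array([535.8,  17.7]), array([55.4, 51.7]), np.float64(32.6)] circ [array([532. ,  15.5]), np.float64(33.0)]
tx -1.5 ty -0.9 tz 4.2 yaw 0.1 at [ 0.4956 -0.0097  0.1592] [ 1.7991e+02 -9.0000e-02  3.3400e+01] F [-0.4 -0.7 -0.8] w 0.595
post 1609 med z 0.1354 [array([535.8,  18. ]), array([55. , 52.2]), np.float64(33.9)] circ [array([531.9,  15.4]), np.float64(32.9)]
```

View pics/w3.png

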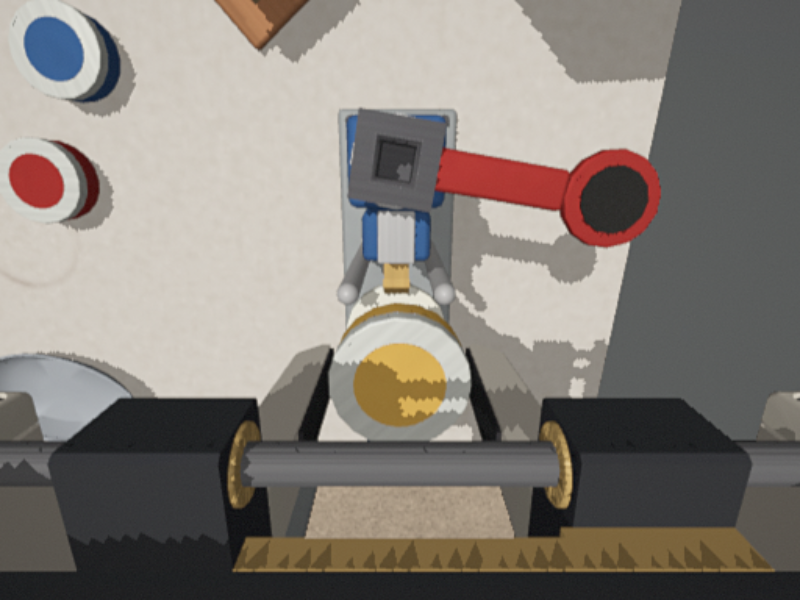

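```bash
cat >> h.py <<'E'
R=lambda d: np.array([np.cos(np.radians(d)),np.sin(np.radians(d))])
def posts(C=(.4931,-.0102),psi=33.3,sel=((1,1),(1,-1))):
    p,d,c=snap("wrist"); W=cloud(d,c); ex=R(psi); ey=R(psi+90); out=[]
    for sx,sy in sel:
        a=np.array(C)+sx*.0278*ex+sy*.0218*ey
        m=(W[...,2]>.131)&(W[...,2]<.144)&(np.hypot(W[...,0]-a[0],W[...,1]-a[1])<.0105)
        b=np.array(cv2.minEnclosingCircle((W[m][:,:2]*1000).astype(np.float32))[0]) if m.sum()>20 else np.nan*a; out.append(b-sx*27.8*ex-sy*21.8*ey); print(sx,sy,b.round(1),m.sum())
    print("C",np.mean(out,0).round(1)); return p,d,c,W
def tin(W,x,y,psi,z):
    Q=W[:int(440*.64)].reshape(-1,3); Q=Q[abs(Q[:,2]-z)<.006]; e=R(psi); n=np.array([e[1],-e[0]]); D=(Q[:,:2]-[x,y])*1000
    X=D@e; Y=D@n; g=[(X[abs(Y-k)<1.5].max(),k) for k in range(-21,22,3)]
    from scipy.optimize import least_squares
    r=least_squares(lambda q:[np.hypot(a-q[0],b-q[1])-27.3 for a,b in g],[0,0]); print("tin in tool",r.x.round(2),"res",np.abs(r.fun).max().round(2),"world",(1000*np.array([x,y])+r.x[0]*e+r.x[1]*n).round(1))
E
python3 -m pendant '[{"gripper":40,"tx":0,"ty":0,"tz":0,"yaw":0},{"gripper":40,"tx":0,"ty":0,"tz":0,"yaw":0},{"gripper":40,"tx":0,"ty":0,"tz":0,"yaw":0},{"gripper":40,"tx":0,"ty":0,"tz":0,"yaw":0}]' >/dev/null
python3 -c "
from h import *
p,d,c,W=posts(); s=status.read_state(); e=s['eef_pos']; go(.4931,-.0102,.155,33.3); tin(W,e[0],e[1],s['eef_rot'][2],e[2]+.010)
"
```

```text
1 1 [504.8  23.3] 179
1 -1 [528.4 -12.6] 180
C [493.4  -9.9]
tx -1.0 ty -1.1 tz 2.7 yaw -0.0 at [ 0.4945 -0.0105  0.1577] [179.99  -0.    33.3 ] F [ 0.  -0.6 -2. ] w 0.593
tin in tool [0.   0.33] res 0.49 world [494.7 -10.8]
```

```bash

python3 -m pendant '[{"gripper":40,"tx":-0.8,"ty":-1.3,"tz":0,"yaw":0},{"gripper":40,"tx":0,"ty":0,"tz":0,"yaw":0},{"gripper":40,"tx":0,"ty":0,"tz":8,"yaw":0},{"gripper":40,"tx":0,"ty":0,"tz":4,"yaw":0},{"gripper":40,"tx":0,"ty":0,"tz":4,"yaw":0}]'
python3 -m pendant '[{"gripper":40,"tx":0,"ty":0,"tz":0,"yaw":0},{"gripper":40,"tx":0,"ty":0,"tz":0,"yaw":0},{"gripper":40,"tx":0,"ty":0,"tz":0,"yaw":0}]'
python3 -c "
from h import *
p,d,c,W=posts(); s=status.read_state(); e=s['eef_pos']; tin(W,e[0],e[1],s['eef_rot'][2],e[2]+.010)
"
```

```text
t: 7.82
eef_pos: [0.493, -0.0097, 0.1411]
eef_rot: [-180.0, 0.0, 33.3]
ft_force: [-0.6, -0.2, -0.7]
width: 0.593
finger_force: 55.0
t: 8.2
eef_pos: [0.4933, -0.0098, 0.1418]
eef_rot: [180.0, -0.0, 33.3]
ft_force: [1.2, 0.5, -1.3]
width: 0.595
finger_force: 55.0
1 1 [503.5  20.5] 266
1 -1 [525.5 -13.2] 268
C [491.3 -11.6]
tin in tool [71.28 -1.12] res 29.9 world [552.2  30.3]
```

```bash

python3 -m pendant '[{"gripper":40,"tx":0,"ty":0,"tz":5,"yaw":0},{"gripper":40,"tx":0,"ty":0,"tz":5,"yaw":0},{"gripper":40,"tx":0,"ty":0,"tz":0,"yaw":0}]'
python3 -m pendant '[{"gripper":40,"tx":0,"ty":0,"tz":6,"yaw":0},{"gripper":40,"tx":0,"ty":0,"tz":6,"yaw":0},{"gripper":40,"tx":0,"ty":0,"tz":0,"yaw":0}]'
python3 -m pendant '[{"gripper":40,"tx":0,"ty":0,"tz":6,"yaw":0},{"gripper":40,"tx":0,"ty":0,"tz":6,"yaw":0},{"gripper":40,"tx":0,"ty":0,"tz":0,"yaw":0}]'
python3 -m pendant '[{"gripper":40,"tx":0,"ty":0,"tz":5,"yaw":0},{"gripper":40,"tx":0,"ty":0,"tz":5,"yaw":0},{"gripper":40,"tx":0,"ty":0,"tz":0,"yaw":0},{"gripper":40,"tx":0,"ty":0,"tz":0,"yaw":0}]'
```

```text
t: 8.62
eef_pos: [0.4929, -0.0097, 0.1312]
eef_rot: [-180.0, 0.0, 33.3]
ft_force: [1.1, 0.4, -1.2]
width: 0.592
finger_force: 55.0
t: 9.0
eef_pos: [0.4931, -0.0098, 0.1192]
eef_rot: [-180.0, 0.0, 33.3]
ft_force: [0.0, -0.3, 0.8]
width: 0.596
finger_force: 55.0
t: 9.38
eef_pos: [0.4932, -0.0098, 0.1072]
eef_rot: [-180.0, 0.0, 33.3]
ft_force: [1.2, -0.4, 1.1]
width: 0.589
finger_force: 55.0
t: 9.88
eef_pos: [0.4932, -0.0098, 0.0977]
eef_rot: [-180.0, 0.0, 33.3]
ft_force: [0.5, -0.3, 3.2]
width: 0.597
finger_force: 55.0
```

```bash

python3 -m pendant '[{"gripper":40,"tx":0,"ty":0,"tz":1.5,"yaw":0},{"gripper":40,"tx":0,"ty":0,"tz":0,"yaw":0},{"gripper":80,"tx":0,"ty":0,"tz":0,"yaw":0},{"gripper":80,"tx":0,"ty":0,"tz":0,"yaw":0},{"gripper":80,"tx":0,"ty":0,"tz":0,"yaw":0}]'
python3 -m pendant '[{"gripper":80,"tx":0,"ty":0,"tz":-20,"yaw":0},{"gripper":80,"tx":0,"ty":0,"tz":-50,"yaw":0},{"gripper":80,"tx":-20,"ty":0,"tz":-50,"yaw":0},{"gripper":80,"tx":-20,"ty":0,"tz":-20,"yaw":0},{"gripper":80,"tx":-20,"ty":0,"tz":-10,"yaw":0}]'
python3 -m pendant '[{"gripper":80,"tx":0,"ty":0,"tz":0,"yaw":0},{"gripper":80,"tx":0,"ty":0,"tz":0,"yaw":0},{"gripper":80,"tx":0,"ty":0,"tz":0,"yaw":0}]'
python3 -c "
from h import *
p,d,c,W=posts(sel=((1,1),(1,-1),(-1,1),(-1,-1))); cv2.imwrite('pics/w4.png',cv2.resize(p[40:280,100:420,::-1],(800,600),interpolation=cv2.INTER_CUBIC))
look('w4f',dict(lid=(.4932,-.01,.112,.03),blue=(.505,.248,.022,.036),red=(.424,.23,.022,.036),green=(.449,.338,.022,.036)))
go(.505,.248,.2)
"
```

```text
t: 10.5
eef_pos: [0.4928, -0.0097, 0.0958]
eef_rot: [-180.0, 0.0, 33.3]
ft_force: [1.0, -0.0, -0.0]
width: 0.796
finger_force: 0.0
t: 11.12
eef_pos: [0.4427, -0.0432, 0.2472]
eef_rot: [179.9, -0.1, 33.3]
ft_force: [0.7, -0.0, 0.9]
width: 0.803
finger_force: 0.0
t: 11.5
eef_pos: [0.4429, -0.0424, 0.2451]
eef_rot: [-179.9, 0.1, 33.3]
ft_force: [-0.2, 0.4, 0.8]
width: 0.803
finger_force: 0.0
1 1 [504.4  22.6] 95
1 -1 [528.1 -13. ] 97
-1 1 [458.2  -7.5] 87
-1 -1 [481.6 -43.4] 84
C [493.1 -10.3]
lid 2205 med z 0.1133 [array([492.1, -11.2]), array([53.8, 54.2]), np.float64(34.5)] circ [array([491.1, -11.7]), np.float64(29.1)]
blue 718 med z 0.0228 [array([489.9, 237.4]), array([21.2, 53.1]), np.float64(34.6)] circ [array([497.3, 242.5]), np.float64(26.6)]
red 1714 med z 0.023 [array([422.9, 229. ]), array([55.4, 55.1]), np.float64(77.0)] circ [array([422.9, 229.1]), np.float64(28.1)]
green 270 med z 0.022 [array([440.5, 317.1]), array([15.5, 27.8]), np.float64(41.5)] circ [array([440.1, 316.7]), np.float64(15.6)]
tx 211.4 ty -208.6 tz 45.4  at [ 0.443  -0.0424  0.2454] [-1.7992e+02  5.0000e-02  3.3340e+01] F [ 0.1 -0.   0.7] w 0.798
```

View pics/w4.png

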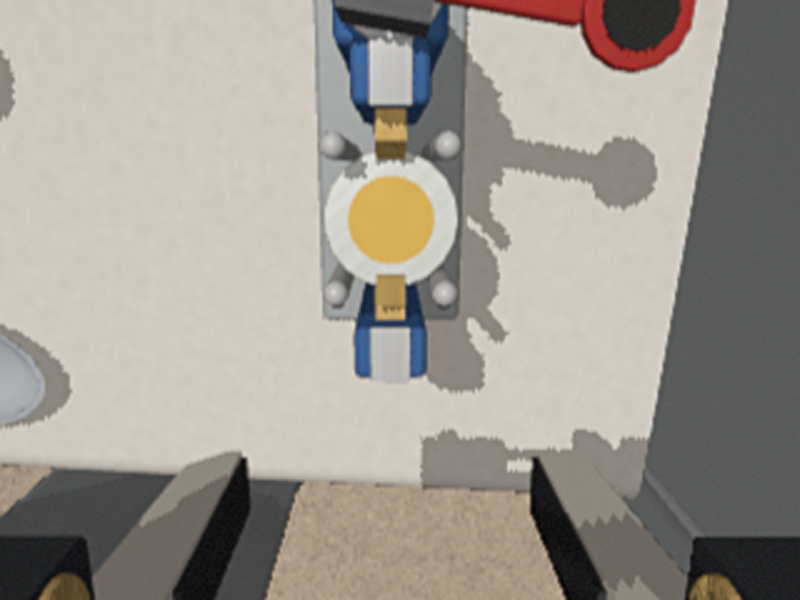

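```bash

python3 -m pendant '[{"gripper":80,"tx":33,"ty":-59,"tz":0,"yaw":0},{"gripper":80,"tx":33,"ty":-60,"tz":10,"yaw":0},{"gripper":80,"tx":33,"ty":-60,"tz":30,"yaw":0},{"gripper":80,"tx":33,"ty":-59,"tz":40,"yaw":0},{"gripper":80,"tx":0,"ty":0,"tz":40,"yaw":0}]' >/dev/null
python3 -m pendant '[{"gripper":80,"tx":0,"ty":0,"tz":0,"yaw":0},{"gripper":80,"tx":0,"ty":0,"tz":0,"yaw":0},{"gripper":80,"tx":0,"ty":0,"tz":0,"yaw":0}]' >/dev/null
python3 -c "
from h import *
look('w5',dict(red=(.4228,.2292,.022,.036),blue=(.505,.248,.022,.036),green=(.449,.338,.022,.036)))
go(.4229,.2291,.0115,33.3)"
```

```text
red 2223 med z 0.0233 [array([422.9, 230. ]), array([54.8, 54.7]), np.float64(7.4)] circ [array([422.6, 229.6]), np.float64(28.0)]
blue 2785 med z 0.0232 [array([503.7, 247.8]), array([55. , 54.6]), np.float64(33.6)] circ [array([503.9, 248.2]), np.float64(27.9)]
green 2915 med z 0.0232 [array([448.5, 338.8]), array([54.6, 55.5]), np.float64(32.7)] circ [array([448.4, 338.7]), np.float64(28.1)]
tx 17.4 ty -33.5 tz 130.3 yaw -0.1 at [0.4267 0.1916 0.1418] [ 1.7993e+02 -1.6000e-01  3.3230e+01] F [-0.5 -0.6  0.1] w 0.796
```

```bash

python3 -m pendant '[{"gripper":80,"tx":17.7,"ty":-34,"tz":0,"yaw":0},{"gripper":80,"tx":0,"ty":0,"tz":40,"yaw":0},{"gripper":80,"tx":0,"ty":0,"tz":40,"yaw":0},{"gripper":80,"tx":0,"ty":0,"tz":30,"yaw":0},{"gripper":80,"tx":0,"ty":0,"tz":0,"yaw":0}]' >/dev/null
python3 -m pendant '[{"gripper":80,"tx":0,"ty":0,"tz":0,"yaw":0},{"gripper":80,"tx":0,"ty":0,"tz":0,"yaw":0},{"gripper":80,"tx":0,"ty":0,"tz":0,"yaw":0}]' >/dev/null
python3 -c "
from h import *
go(.4228,.2296,.0115,33.3)"
```

```text
tx -0.0 ty 0.9 tz 19.8 yaw 0.0 at [0.4223 0.2303 0.0313] [ 1.7996e+02 -1.3000e-01  3.3310e+01] F [ 0.7  0.8 -0.3] w 0.799
```

```bash

python3 -m pendant '[{"gripper":80,"tx":0,"ty":0.5,"tz":19.7,"yaw":0},{"gripper":80,"tx":0,"ty":0,"tz":0,"yaw":0},{"gripper":40,"tx":0,"ty":0,"tz":0,"yaw":0},{"gripper":40,"tx":0,"ty":0,"tz":0,"yaw":0},{"gripper":40,"tx":0,"ty":0,"tz":0,"yaw":0}]' 55
python3 -m pendant '[{"gripper":40,"tx":0,"ty":0,"tz":0,"yaw":0},{"gripper":40,"tx":0,"ty":0,"tz":-40,"yaw":0},{"gripper":40,"tx":0,"ty":0,"tz":-45,"yaw":0},{"gripper":40,"tx":0,"ty":0,"tz":-45,"yaw":0},{"gripper":40,"tx":0,"ty":0,"tz":-40,"yaw":0}]'
python3 -m pendant '[{"gripper":40,"tx":-12,"ty":40,"tz":-10,"yaw":0},{"gripper":40,"tx":-12,"ty":40,"tz":0,"yaw":0},{"gripper":40,"tx":-12,"ty":40,"tz":0,"yaw":0},{"gripper":40,"tx":-12,"ty":40,"tz":0,"yaw":0},{"gripper":40,"tx":-12,"ty":40,"tz":0,"yaw":0}]'>/dev/null
python3 -m pendant '[{"gripper":40,"tx":-13,"ty":39,"tz":0,"yaw":0},{"gripper":40,"tx":0,"ty":0,"tz":0,"yaw":0},{"gripper":40,"tx":0,"ty":0,"tz":0,"yaw":0},{"gripper":40,"tx":0,"ty":0,"tz":0,"yaw":0},{"gripper":40,"tx":0,"ty":0,"tz":0,"yaw":0}]'
python3 -c "
from h import *
go(.4932,-.0101,.158,33.3)"
```

```text
t: 14.28
eef_pos: [0.4222, 0.2298, 0.0111]
eef_rot: [180.0, -0.1, 33.3]
ft_force: [0.1, -0.5, 2.8]
width: 0.595
finger_force: 55.0
t: 14.9
eef_pos: [0.4215, 0.2297, 0.1819]
eef_rot: [180.0, -0.0, 33.3]
ft_force: [0.7, -0.3, -1.8]
width: 0.594
finger_force: 55.0
t: 16.15
eef_pos: [0.4917, -0.0091, 0.1905]
eef_rot: [-180.0, -0.0, 33.4]
ft_force: [0.8, 0.4, -0.6]
width: 0.593
finger_force: 55.0
tx 0.7 ty 1.6 tz 32.5 yaw 0.1 at [ 0.4917 -0.0091  0.1905] [-179.99   -0.     33.4 ] F [ 0.8  0.4 -0.6] w 0.593
```

```bash

python3 -m pendant '[{"gripper":40,"tx":0.7,"ty":1.5,"tz":16,"yaw":0.1},{"gripper":40,"tx":0,"ty":0,"tz":16,"yaw":0},{"gripper":40,"tx":0,"ty":0,"tz":0,"yaw":0},{"gripper":40,"tx":0,"ty":0,"tz":0,"yaw":0},{"gripper":40,"tx":0,"ty":0,"tz":0,"yaw":0}]'
python3 -c "
from h import *
p,d,c,W=posts(); s=status.read_state(); e=s['eef_pos']; go(.4932,-.0101,.158,33.3); tin(W,e[0],e[1],s['eef_rot'][2],e[2]+.010)
"
```

```text
t: 16.77
eef_pos: [0.4939, -0.0109, 0.1593]
eef_rot: [179.9, -0.1, 33.2]
ft_force: [0.3, -0.0, -1.6]
width: 0.592
finger_force: 55.0
1 1 [504.7  23.2] 176
1 -1 [528.4 -12.8] 175
C [493.3 -10.1]
tx -0.1 ty -1.1 tz 1.2 yaw -0.1 at [ 0.4939 -0.011   0.1592] [ 1.7994e+02 -5.0000e-02  3.3220e+01] F [-1.1 -0.1 -1.8] w 0.591
tin in tool [1.61 0.42] res 0.82 world [495.4 -10.4]
```

```bash

python3 -m pendant '[{"gripper":40,"tx":-1.5,"ty":-1.2,"tz":0,"yaw":0},{"gripper":40,"tx":0,"ty":0,"tz":0,"yaw":0},{"gripper":40,"tx":0,"ty":0,"tz":9,"yaw":0},{"gripper":40,"tx":0,"ty":0,"tz":5,"yaw":0},{"gripper":40,"tx":0,"ty":0,"tz":4,"yaw":0}]'
python3 -m pendant '[{"gripper":40,"tx":0,"ty":0,"tz":0,"yaw":0},{"gripper":40,"tx":0,"ty":0,"tz":0,"yaw":0},{"gripper":40,"tx":0,"ty":0,"tz":0,"yaw":0}]'
```

```text
t: 17.45
eef_pos: [0.4912, -0.0107, 0.1398]
eef_rot: [-180.0, 0.0, 33.2]
ft_force: [-0.6, -0.0, -1.7]
width: 0.59
finger_force: 55.0
t: 17.82
eef_pos: [0.4917, -0.0108, 0.1407]
eef_rot: [180.0, -0.0, 33.2]
ft_force: [0.3, 0.2, -1.6]
width: 0.59
finger_force: 55.0
```

```bash

python3 -m pendant '[{"gripper":40,"tx":0,"ty":0,"tz":5,"yaw":0},{"gripper":40,"tx":0,"ty":0,"tz":5,"yaw":0},{"gripper":40,"tx":0,"ty":0,"tz":6,"yaw":0},{"gripper":40,"tx":0,"ty":0,"tz":6,"yaw":0}]'
python3 -m pendant '[{"gripper":40,"tx":0,"ty":0,"tz":6,"yaw":0},{"gripper":40,"tx":0,"ty":0,"tz":6,"yaw":0},{"gripper":40,"tx":0,"ty":0,"tz":5,"yaw":0},{"gripper":40,"tx":0,"ty":0,"tz":5,"yaw":0},{"gripper":40,"tx":0,"ty":0,"tz":1,"yaw":0}]'
python3 -m pendant '[{"gripper":40,"tx":0,"ty":0,"tz":0,"yaw":0},{"gripper":40,"tx":0,"ty":0,"tz":0,"yaw":0},{"gripper":40,"tx":0,"ty":0,"tz":0,"yaw":0}]'
python3 -m pendant '[{"gripper":80,"tx":0,"ty":0,"tz":0,"yaw":0},{"gripper":80,"tx":0,"ty":0,"tz":0,"yaw":0},{"gripper":80,"tx":0,"ty":0,"tz":0,"yaw":0}]'
python3 -m pendant '[{"gripper":80,"tx":0,"ty":0,"tz":-20,"yaw":0},{"gripper":80,"tx":0,"ty":0,"tz":-45,"yaw":0},{"gripper":80,"tx":-20,"ty":0,"tz":-45,"yaw":0},{"gripper":80,"tx":-20,"ty":0,"tz":-25,"yaw":0},{"gripper":80,"tx":-20,"ty":0,"tz":-15,"yaw":0}]'
python3 -m pendant '[{"gripper":80,"tx":0,"ty":0,"tz":0,"yaw":0},{"gripper":80,"tx":0,"ty":0,"tz":0,"yaw":0},{"gripper":80,"tx":0,"ty":0,"tz":0,"yaw":0}]' >/dev/null
python3 -c "
from h import *
look('w6',dict(lid=(.4932,-.01,.112,.03)))
go(.5038,.248,.1,33.3)
"
```

```text
t: 18.32
eef_pos: [0.4919, -0.0109, 0.1184]
eef_rot: [180.0, -0.0, 33.2]
ft_force: [1.0, 0.7, 3.1]
width: 0.596
finger_force: 55.0
t: 18.95
eef_pos: [0.4916, -0.0109, 0.0952]
eef_rot: [180.0, 0.0, 33.2]
ft_force: [0.8, -0.3, 5.0]
width: 0.591
finger_force: 55.0
t: 19.32
eef_pos: [0.4916, -0.0109, 0.0957]
eef_rot: [180.0, -0.0, 33.2]
ft_force: [1.7, -0.1, 4.6]
width: 0.599
finger_force: 55.0
t: 19.7
eef_pos: [0.4907, -0.0106, 0.095]
eef_rot: [-179.9, 0.1, 33.2]
ft_force: [0.4, -0.3, 0.2]
width: 0.795
finger_force: 0.0
t: 20.32
eef_pos: [0.441, -0.044, 0.2469]
eef_rot: [179.9, -0.1, 33.2]
ft_force: [-0.8, -0.1, 0.2]
width: 0.798
finger_force: 0.0
lid 2229 med z 0.1133 [array([492.2, -11.5]), array([52.6, 55.1]), np.float64(32.8)] circ [array([491. , -12.1]), np.float64(28.9)]
tx 211.9 ty -209.3 tz 144.5 yaw -0.1 at [ 0.4413 -0.0432  0.2445] [-1.7991e+02  6.0000e-02  3.3240e+01] F [ 0.2 -0.8  0.5] w 0.801
```

```bash

python3 -m pendant '[{"gripper":80,"tx":30,"ty":-30,"tz":0,"yaw":0},{"gripper":80,"tx":30,"ty":-30,"tz":0,"yaw":0},{"gripper":80,"tx":30,"ty":-30,"tz":0,"yaw":0},{"gripper":80,"tx":30,"ty":-30,"tz":0,"yaw":0},{"gripper":80,"tx":30,"ty":-30,"tz":0,"yaw":0}]'>/dev/null
python3 -m pendant '[{"gripper":80,"tx":31,"ty":-29,"tz":10,"yaw":0},{"gripper":80,"tx":31,"ty":-30,"tz":20,"yaw":0},{"gripper":80,"tx":0,"ty":0,"tz":30,"yaw":9},{"gripper":80,"tx":0,"ty":0,"tz":20,"yaw":9},{"gripper":80,"tx":0,"ty":0,"tz":20,"yaw":5.2}]'>/dev/null
python3 -m pendant '[{"gripper":80,"tx":0,"ty":0,"tz":0,"yaw":0},{"gripper":80,"tx":0,"ty":0,"tz":0,"yaw":0},{"gripper":80,"tx":0,"ty":0,"tz":0,"yaw":0}]' >/dev/null
python3 -c "
from h import *
look('w7',dict(blue=(.504,.248,.022,.036),green=(.449,.338,.022,.036),key=(.621,.178,.113,.04)))
go(.5038,.248,.0115,10)
f=np.load('pics/top0.npz');W=cloud(f['d'],f);m=(W[...,2]>.05)&(W[...,2]<.11)&(np.hypot(W[...,0]-.61,W[...,1]-.335)<.085);print('mug',W[m].min(0),W[m].max(0))
"
```

```text
blue 2054 med z 0.0233 [array([504.4, 248.3]), array([55. , 54.8]), np.float64(52.0)] circ [array([503.9, 248.3]), np.float64(27.9)]
green 1578 med z 0.0232 [array([452.2, 342.3]), array([45.4, 55.2]), np.float64(44.3)] circ [array([448.4, 338.8]), np.float64(28.0)]
key 1997 med z 0.1137 [array([620.8, 177.6]), array([12.9, 59.5]), np.float64(71.2)] circ [array([620.9, 177.9]), np.float64(29.8)]
tx -0.9 ty -0.7 tz 134.9 yaw 0.1 at [0.5048 0.2475 0.1464] [-1.7999e+02 -1.0000e-01  1.0060e+01] F [ 0.3 -0.   0.3] w 0.799
mug [0.57000021 0.28882102 0.05065378] [0.68963981 0.37831134 0.10005472]
```

```bash

python3 -m pendant '[{"gripper":80,"tx":-0.6,"ty":-0.7,"tz":40,"yaw":0},{"gripper":80,"tx":0,"ty":0,"tz":45,"yaw":0},{"gripper":80,"tx":0,"ty":0,"tz":40,"yaw":0},{"gripper":80,"tx":0,"ty":0,"tz":9.6,"yaw":0},{"gripper":80,"tx":0,"ty":0,"tz":0,"yaw":0}]'
python3 -m pendant '[{"gripper":80,"tx":0,"ty":0,"tz":0,"yaw":0},{"gripper":40,"tx":0,"ty":0,"tz":0,"yaw":0},{"gripper":40,"tx":0,"ty":0,"tz":0,"yaw":0},{"gripper":40,"tx":0,"ty":0,"tz":0,"yaw":0},{"gripper":40,"tx":0,"ty":0,"tz":0,"yaw":0}]'
python3 -m pendant '[{"gripper":40,"tx":0,"ty":0,"tz":-40,"yaw":0},{"gripper":40,"tx":0,"ty":0,"tz":-45,"yaw":0},{"gripper":40,"tx":0,"ty":0,"tz":-45,"yaw":-8},{"gripper":40,"tx":0,"ty":0,"tz":-40,"yaw":-8},{"gripper":40,"tx":0,"ty":0,"tz":-10,"yaw":-7.2}]'
python3 -m pendant '[{"gripper":40,"tx":-25,"ty":35,"tz":0,"yaw":0},{"gripper":40,"tx":-25,"ty":35,"tz":0,"yaw":0},{"gripper":40,"tx":-25,"ty":35,"tz":0,"yaw":0},{"gripper":40,"tx":-25,"ty":35,"tz":0,"yaw":0},{"gripper":40,"tx":-25,"ty":35,"tz":0,"yaw":0}]'>/dev/null
python3 -m pendant '[{"gripper":40,"tx":-26,"ty":35,"tz":0,"yaw":0},{"gripper":40,"tx":0,"ty":0,"tz":16,"yaw":0},{"gripper":40,"tx":0,"ty":0,"tz":16,"yaw":0},{"gripper":40,"tx":0,"ty":0,"tz":0,"yaw":0},{"gripper":40,"tx":0,"ty":0,"tz":0,"yaw":0}]'
python3 -m pendant '[{"gripper":40,"tx":0,"ty":0,"tz":0,"yaw":0},{"gripper":40,"tx":0,"ty":0,"tz":0,"yaw":0},{"gripper":40,"tx":0,"ty":0,"tz":0,"yaw":0}]' >/dev/null
python3 -c "
from h import *
p,d,c,W=posts(); s=status.read_state(); e=s['eef_pos']; go(.4925,-.0105,.158,33.3); tin(W,e[0],e[1],s['eef_rot'][2],e[2]+.010)
"
```

```text
t: 23.05
eef_pos: [0.5039, 0.248, 0.0114]
eef_rot: [-180.0, -0.0, 10.0]
ft_force: [-0.5, 0.5, 0.3]
width: 0.8
finger_force: 0.0
t: 23.68
eef_pos: [0.504, 0.2481, 0.0117]
eef_rot: [-180.0, -0.1, 10.0]
ft_force: [-1.4, -1.4, 5.5]
width: 0.591
finger_force: 55.0
t: 24.3
eef_pos: [0.5048, 0.2483, 0.194]
eef_rot: [179.9, -0.3, 33.5]
ft_force: [0.2, -0.4, -0.8]
width: 0.594
finger_force: 55.0
t: 25.55
eef_pos: [0.4923, -0.0104, 0.1592]
eef_rot: [180.0, -0.0, 33.2]
ft_force: [-0.2, 0.9, -0.5]
width: 0.593
finger_force: 55.0
1 1 [504.7  23.2] 178
1 -1 [528.5 -12.6] 176
C [493.4 -10. ]
tx 0.1 ty 0.2 tz 1.1 yaw -0.1 at [ 0.4923 -0.0104  0.1591] [ 1.7999e+02 -1.0000e-02  3.3220e+01] F [ 0.2  0.4 -1.4] w 0.596
tin in tool [1.02 0.4 ] res 0.71 world [493.4 -10.2]
```

Aligned with the axis. Next I insert it, press and release.

```bash

python3 -m pendant '[{"gripper":40,"tx":0,"ty":-0.3,"tz":9,"yaw":0},{"gripper":40,"tx":0,"ty":0,"tz":5,"yaw":0},{"gripper":40,"tx":0,"ty":0,"tz":4,"yaw":0},{"gripper":40,"tx":0,"ty":0,"tz":0,"yaw":0},{"gripper":40,"tx":0,"ty":0,"tz":0,"yaw":0}]'
python3 -m pendant '[{"gripper":40,"tx":0,"ty":0,"tz":5,"yaw":0},{"gripper":40,"tx":0,"ty":0,"tz":5,"yaw":0},{"gripper":40,"tx":0,"ty":0,"tz":6,"yaw":0},{"gripper":40,"tx":0,"ty":0,"tz":6,"yaw":0}]'
python3 -m pendant '[{"gripper":40,"tx":0,"ty":0,"tz":6,"yaw":0},{"gripper":40,"tx":0,"ty":0,"tz":6,"yaw":0},{"gripper":40,"tx":0,"ty":0,"tz":5,"yaw":0},{"gripper":40,"tx":0,"ty":0,"tz":5,"yaw":0},{"gripper":40,"tx":0,"ty":0,"tz":1,"yaw":0}]'
python3 -m pendant '[{"gripper":40,"tx":0,"ty":0,"tz":0,"yaw":0},{"gripper":40,"tx":0,"ty":0,"tz":0,"yaw":0},{"gripper":40,"tx":0,"ty":0,"tz":0,"yaw":0}]'
python3 -m pendant '[{"gripper":80,"tx":0,"ty":0,"tz":0,"yaw":0},{"gripper":80,"tx":0,"ty":0,"tz":0,"yaw":0},{"gripper":80,"tx":0,"ty":0,"tz":0,"yaw":0}]'
python3 -m pendant '[{"gripper":80,"tx":0,"ty":0,"tz":-20,"yaw":0},{"gripper":80,"tx":0,"ty":0,"tz":-45,"yaw":0},{"gripper":80,"tx":-20,"ty":0,"tz":-45,"yaw":0},{"gripper":80,"tx":-20,"ty":0,"tz":-25,"yaw":0},{"gripper":80,"tx":-20,"ty":0,"tz":-15,"yaw":0}]'
python3 -m pendant '[{"gripper":80,"tx":0,"ty":0,"tz":0,"yaw":0},{"gripper":80,"tx":0,"ty":0,"tz":0,"yaw":0},{"gripper":80,"tx":0,"ty":0,"tz":0,"yaw":0}]' >/dev/null
python3 -c "
from h import *
look('w8',dict(lid=(.4932,-.01,.112,.03)))
go(.4484,.3388,.1,33.3)
"
```

```text
t: 26.6
eef_pos: [0.4921, -0.0103, 0.141]
eef_rot: [180.0, -0.0, 33.2]
ft_force: [-1.1, -0.5, -0.8]
width: 0.591
finger_force: 55.0
t: 27.1
eef_pos: [0.4924, -0.0103, 0.1188]
eef_rot: [180.0, -0.0, 33.2]
ft_force: [0.8, -0.2, 5.0]
width: 0.588
finger_force: 55.0
t: 27.72
eef_pos: [0.4922, -0.0103, 0.0957]
eef_rot: [180.0, -0.0, 33.2]
ft_force: [1.8, 0.5, 4.0]
width: 0.591
finger_force: 55.0
t: 28.1
eef_pos: [0.4922, -0.0103, 0.0961]
eef_rot: [180.0, -0.0, 33.2]
ft_force: [2.6, 0.7, 4.9]
width: 0.593
finger_force: 55.0
t: 28.48
eef_pos: [0.4912, -0.0101, 0.0953]
eef_rot: [-179.9, 0.1, 33.2]
ft_force: [0.1, 0.3, -0.3]
width: 0.793
finger_force: 0.0
t: 29.1
eef_pos: [0.4415, -0.0434, 0.2472]
eef_rot: [179.9, -0.0, 33.2]
ft_force: [0.5, 0.2, -0.5]
width: 0.799
finger_force: 0.0
lid 2208 med z 0.1133 [array([492.6, -11.1]), array([52.7, 55.1]), np.float64(32.8)] circ [array([491.4, -11.9]), np.float64(28.8)]
tx 214.7 ty -315.4 tz 145.0 yaw -0.1 at [ 0.4418 -0.0427  0.245 ] [-1.7991e+02  6.0000e-02  3.3240e+01] F [-0.6  0.   0.8] w 0.797
```

```bash

python3 -m pendant '[{"gripper":80,"tx":24,"ty":-35,"tz":0,"yaw":0},{"gripper":80,"tx":24,"ty":-35,"tz":0,"yaw":0},{"gripper":80,"tx":24,"ty":-35,"tz":0,"yaw":0},{"gripper":80,"tx":24,"ty":-35,"tz":0,"yaw":0},{"gripper":80,"tx":24,"ty":-35,"tz":0,"yaw":0}]'>/dev/null
python3 -m pendant '[{"gripper":80,"tx":24,"ty":-35,"tz":0,"yaw":0},{"gripper":80,"tx":24,"ty":-35,"tz":0,"yaw":0},{"gripper":80,"tx":24,"ty":-35,"tz":0,"yaw":0},{"gripper":80,"tx":23,"ty":-35,"tz":15,"yaw":0},{"gripper":80,"tx":0,"ty":0,"tz":30,"yaw":0}]'>/dev/null
python3 -m pendant '[{"gripper":80,"tx":0,"ty":0,"tz":0,"yaw":0},{"gripper":80,"tx":0,"ty":0,"tz":0,"yaw":0},{"gripper":80,"tx":0,"ty":0,"tz":0,"yaw":0}]' >/dev/null
python3 -c "
from h import *
look('w9',dict(green=(.449,.338,.022,.036)))
go(.4484,.3388,.0115,33.3)
"
```

```text
green 1488 med z 0.0233 [array([448.2, 339. ]), array([54.9, 54.6]), np.float64(32.4)] circ [array([448.1, 338.8]), np.float64(28.1)]
tx -0.9 ty -1.4 tz 190.7 yaw -0.1 at [0.4499 0.3381 0.2022] [ 1.7998e+02 -1.2000e-01  3.3170e+01] F [-0.1  0.4 -1.1] w 0.801
```

View pics/w9.png

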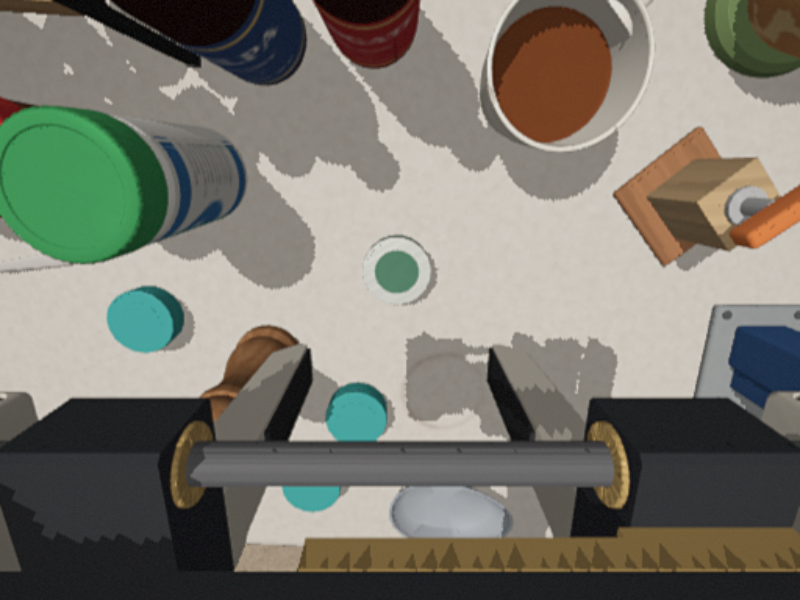

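Green is at (398,270). At this angle the gripper body would come down close to the pepper mill (base near (265,345)), so I'll turn the tool by 23° first.

```bash

python3 -m pendant '[{"gripper":80,"tx":-1.2,"ty":-1.3,"tz":0,"yaw":8},{"gripper":80,"tx":0,"ty":0,"tz":0,"yaw":8},{"gripper":80,"tx":0,"ty":0,"tz":40,"yaw":7.2},{"gripper":80,"tx":0,"ty":0,"tz":45,"yaw":0},{"gripper":80,"tx":0,"ty":0,"tz":45,"yaw":0}]' >/dev/null
python3 -m pendant '[{"gripper":80,"tx":0,"ty":0,"tz":0,"yaw":0},{"gripper":80,"tx":0,"ty":0,"tz":0,"yaw":0},{"gripper":80,"tx":0,"ty":0,"tz":0,"yaw":0}]' >/dev/null
python3 -c "
from h import *
look('w10',dict(green=(.449,.338,.022,.036)))
go(.4482,.3390,.0115,10)
"
```

```text
green 3462 med z 0.0233 [array([448.4, 339.2]), array([54.9, 55.1]), np.float64(54.8)] circ [array([448.3, 339.5]), np.float64(27.9)]
tx -0.7 ty 0.2 tz 61.6 yaw 0.0 at [0.4489 0.3393 0.0731] [-179.94   -0.23   10.01] F [-0.2 -0.3 -0.4] w 0.801
```

```bash

python3 -m pendant '[{"gripper":80,"tx":-0.6,"ty":0.1,"tz":40,"yaw":0},{"gripper":80,"tx":0,"ty":0,"tz":21.5,"yaw":0},{"gripper":80,"tx":0,"ty":0,"tz":0,"yaw":0},{"gripper":80,"tx":0,"ty":0,"tz":0,"yaw":0},{"gripper":40,"tx":0,"ty":0,"tz":0,"yaw":0}]'
python3 -m pendant '[{"gripper":40,"tx":0,"ty":0,"tz":0,"yaw":0},{"gripper":40,"tx":0,"ty":0,"tz":0,"yaw":0},{"gripper":40,"tx":0,"ty":0,"tz":0,"yaw":0},{"gripper":40,"tx":0,"ty":0,"tz":0,"yaw":0}]'
python3 -m pendant '[{"gripper":40,"tx":0,"ty":0,"tz":-40,"yaw":0},{"gripper":40,"tx":0,"ty":0,"tz":-45,"yaw":0},{"gripper":40,"tx":0,"ty":0,"tz":-45,"yaw":-8},{"gripper":40,"tx":0,"ty":0,"tz":-45,"yaw":-8},{"gripper":40,"tx":0,"ty":0,"tz":-10,"yaw":-7.2}]'
python3 -m pendant '[{"gripper":40,"tx":-17,"ty":35,"tz":0,"yaw":0},{"gripper":40,"tx":-17,"ty":35,"tz":0,"yaw":0},{"gripper":40,"tx":-17,"ty":35,"tz":0,"yaw":0},{"gripper":40,"tx":-17,"ty":35,"tz":0,"yaw":0},{"gripper":40,"tx":-17,"ty":35,"tz":0,"yaw":0}]'>/dev/null
python3 -m pendant '[{"gripper":40,"tx":-17,"ty":35,"tz":0,"yaw":0},{"gripper":40,"tx":-17,"ty":35,"tz":0,"yaw":0},{"gripper":40,"tx":-17,"ty":35,"tz":0,"yaw":0},{"gripper":40,"tx":-18,"ty":36.5,"tz":0,"yaw":0},{"gripper":40,"tx":0,"ty":0,"tz":16,"yaw":0}]'>/dev/null
python3 -m pendant '[{"gripper":40,"tx":0,"ty":0,"tz":16,"yaw":0},{"gripper":40,"tx":0,"ty":0,"tz":0,"yaw":0},{"gripper":40,"tx":0,"ty":0,"tz":0,"yaw":0},{"gripper":40,"tx":0,"ty":0,"tz":0,"yaw":0}]'
python3 -c "
from h import *
go(.4925,-.0105,.158,33.3);p,d,c,W=posts(); s=status.read_state(); e=s['eef_pos'];  tin(W,e[0],e[1],s['eef_rot'][2],e[2]+.010)
"
```

```text
t: 32.88
eef_pos: [0.4473, 0.3387, 0.0103]
eef_rot: [-180.0, -0.1, 10.0]
ft_force: [-0.1, 0.1, 0.8]
width: 0.736
finger_force: 0.0
t: 33.38
eef_pos: [0.4471, 0.3385, 0.0098]
eef_rot: [-180.0, -0.0, 10.0]
ft_force: [-1.9, -0.7, 5.0]
width: 0.594
finger_force: 55.0
t: 34.0
eef_pos: [0.4483, 0.3392, 0.1977]
eef_rot: [180.0, -0.3, 33.5]
ft_force: [0.0, -0.9, -0.9]
width: 0.593
finger_force: 55.0
t: 35.75
eef_pos: [0.4918, -0.0106, 0.1631]
eef_rot: [179.9, -0.0, 33.2]
ft_force: [-0.0, -0.1, -1.5]
width: 0.596
finger_force: 55.0
tx 0.6 ty 0.3 tz 5.1 yaw -0.1 at [ 0.4918 -0.0106  0.1631] [ 1.7995e+02 -5.0000e-02  3.3240e+01] F [-0.  -0.1 -1.5] w 0.596
1 1 [504.6  23.3] 169
1 -1 [528.4 -12.7] 168
C [493.3 -10. ]
tin in tool [2.24 0.42] res 0.66 world [493.9  -9.8]
```

```bash

python3 -m pendant '[{"gripper":40,"tx":-0.6,"ty":-0.2,"tz":9,"yaw":0},{"gripper":40,"tx":0,"ty":0,"tz":9,"yaw":0},{"gripper":40,"tx":0,"ty":0,"tz":5.5,"yaw":0},{"gripper":40,"tx":0,"ty":0,"tz":0,"yaw":0},{"gripper":40,"tx":0,"ty":0,"tz":0,"yaw":0}]'
python3 -m pendant '[{"gripper":40,"tx":0,"ty":0,"tz":5,"yaw":0},{"gripper":40,"tx":0,"ty":0,"tz":5,"yaw":0},{"gripper":40,"tx":0,"ty":0,"tz":6,"yaw":0},{"gripper":40,"tx":0,"ty":0,"tz":6,"yaw":0}]'
python3 -m pendant '[{"gripper":40,"tx":0,"ty":0,"tz":6,"yaw":0},{"gripper":40,"tx":0,"ty":0,"tz":6,"yaw":0},{"gripper":40,"tx":0,"ty":0,"tz":5,"yaw":0},{"gripper":40,"tx":0,"ty":0,"tz":5,"yaw":0},{"gripper":40,"tx":0,"ty":0,"tz":0.7,"yaw":0}]'
python3 -m pendant '[{"gripper":40,"tx":0,"ty":0,"tz":0,"yaw":0},{"gripper":40,"tx":0,"ty":0,"tz":0,"yaw":0},{"gripper":40,"tx":0,"ty":0,"tz":0,"yaw":0}]'
```

```text
t: 36.42
eef_pos: [0.4908, -0.011, 0.1389]
eef_rot: [-180.0, 0.0, 33.2]
ft_force: [-0.4, -1.0, -0.5]
width: 0.593
finger_force: 55.0
t: 36.92
eef_pos: [0.491, -0.0111, 0.1168]
eef_rot: [180.0, -0.0, 33.2]
ft_force: [0.3, 0.7, 4.5]
width: 0.596
finger_force: 55.0
t: 37.55
eef_pos: [0.491, -0.011, 0.094]
eef_rot: [180.0, -0.0, 33.2]
ft_force: [-0.2, -0.9, 5.7]
width: 0.598
finger_force: 55.0
t: 37.92
eef_pos: [0.491, -0.011, 0.0944]
eef_rot: [180.0, -0.0, 33.2]
ft_force: [0.4, -0.6, 5.2]
width: 0.595
finger_force: 55.0
```

```bash

python3 -m pendant '[{"gripper":80,"tx":0,"ty":0,"tz":0,"yaw":0},{"gripper":80,"tx":0,"ty":0,"tz":0,"yaw":0},{"gripper":80,"tx":0,"ty":0,"tz":0,"yaw":0}]'
python3 -m pendant '[{"gripper":80,"tx":0,"ty":0,"tz":-20,"yaw":0},{"gripper":80,"tx":0,"ty":0,"tz":-45,"yaw":0},{"gripper":80,"tx":-20,"ty":0,"tz":-45,"yaw":0},{"gripper":80,"tx":-20,"ty":0,"tz":-35,"yaw":0},{"gripper":80,"tx":-20,"ty":0,"tz":-25,"yaw":0}]'
python3 -m pendant '[{"gripper":60,"tx":0,"ty":0,"tz":0,"yaw":0},{"gripper":60,"tx":0,"ty":0,"tz":0,"yaw":0},{"gripper":60,"tx":0,"ty":0,"tz":0,"yaw":0},{"gripper":60,"tx":0,"ty":0,"tz":0,"yaw":0}]' >/dev/null
python3 -c "
from h import *
p,d,c,W=look('w11',dict(lid=(.4932,-.01,.112,.03),key=(.621,.178,.113,.04)))
posts(sel=((1,1),(1,-1),(-1,1),(-1,-1)))
s=status.read_state();print('cam offset',(c['world_from_camera'][:3,3]-s['eef_pos']).round(3))
f=np.load('pics/top0.npz');V=cloud(f['d'],f)
r=np.hypot(V[...,0]-.621,V[...,1]-.178)
for a in (.09,.11,.13,.15,.18): m=(r<a)&(V[...,2]>.1)&(r>.04); print(a,m.sum(),V[m].max(0) if m.any() else '')
cv2.imwrite('pics/w11c.png',cv2.resize(p[0:240,110:430,::-1],(800,600),interpolation=cv2.INTER_CUBIC))
go(.6209,.1778,.25,33.3)
"
```

```text
t: 38.3
eef_pos: [0.4904, -0.0108, 0.0938]
eef_rot: [-180.0, 0.0, 33.2]
ft_force: [-0.3, -0.6, 0.3]
width: 0.795
finger_force: 0.0
t: 38.92
eef_pos: [0.4403, -0.044, 0.2658]
eef_rot: [179.9, -0.1, 33.2]
ft_force: [-0.5, -0.6, -0.4]
width: 0.8
finger_force: 0.0
lid 1976 med z 0.1134 [array([492.1, -11.5]), array([53.5, 54. ]), np.float64(31.8)] circ [array([491., -12.]), np.float64(29.0)]
key few
1 1 [504.5  22.8] 86
1 -1 [527.9 -13.2] 86
-1 1 [458.   -7.7] 77
-1 -1 [481.5 -43.6] 78
C [493.  -10.4]
cam offset [0.067 0.044 0.159]
0.09 0 
0.11 0 
0.13 929 [0.74524377 0.24676526 0.32036743]
0.15 2235 [0.77036973 0.26739804 0.32749101]
0.18 4154 [0.80096792 0.27006239 0.33733597]
tx 272.1 ty -86.2 tz 13.6 yaw -0.1 at [ 0.4406 -0.0435  0.2636] [-1.7994e+02  4.0000e-02  3.3240e+01] F [-0.2 -1.3  0.2] w 0.605
```

View pics/w11c.png

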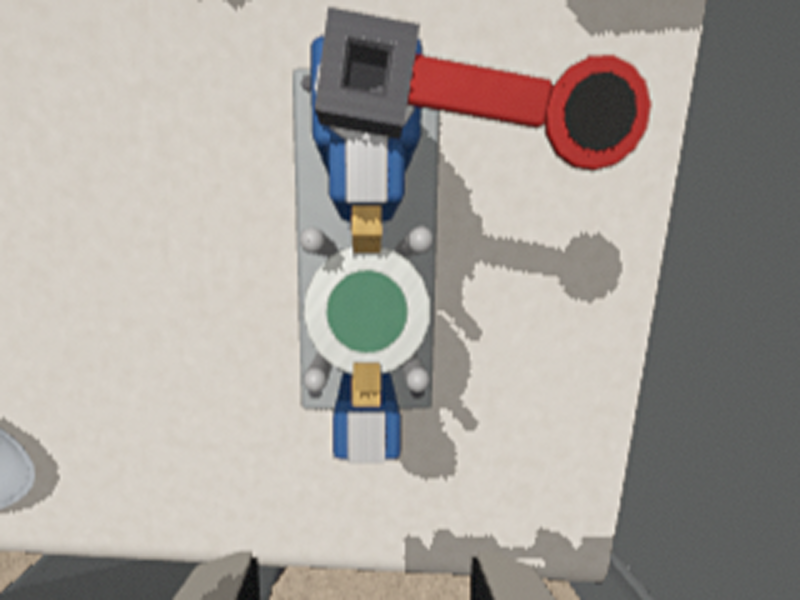

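```bash

python3 -m pendant '[{"gripper":60,"tx":0,"ty":0,"tz":0,"yaw":-10.6},{"gripper":60,"tx":0,"ty":0,"tz":0,"yaw":-10.6},{"gripper":60,"tx":0,"ty":0,"tz":0,"yaw":-10.6},{"gripper":60,"tx":0,"ty":0,"tz":0,"yaw":-10.6},{"gripper":60,"tx":0,"ty":0,"tz":0,"yaw":-10.6}]'>/dev/null
python3 -m pendant '[{"gripper":60,"tx":0,"ty":0,"tz":0,"yaw":-10.6},{"gripper":60,"tx":0,"ty":0,"tz":0,"yaw":-10.6},{"gripper":60,"tx":0,"ty":0,"tz":0,"yaw":-10.6},{"gripper":60,"tx":0,"ty":0,"tz":0,"yaw":-10.6},{"gripper":60,"tx":0,"ty":0,"tz":0,"yaw":-10.6}]'>/dev/null
python3 -m pendant '[{"gripper":60,"tx":0,"ty":0,"tz":0,"yaw":-10.6},{"gripper":60,"tx":0,"ty":0,"tz":0,"yaw":-10.6},{"gripper":60,"tx":0,"ty":0,"tz":0,"yaw":-0.7},{"gripper":60,"tx":0,"ty":0,"tz":0,"yaw":0},{"gripper":60,"tx":0,"ty":0,"tz":0,"yaw":0}]'
python3 -c "
from h import *
go(.6209,.1778,.25,161.2)
f=np.load('pics/w2.npz')
print([ray(u,v,.152,f) for u,v in ((401*.64,39*.64),)], ray(560*.64,61*.64,.150,f))
"
```

```text
t: 41.4
eef_pos: [0.4406, -0.0437, 0.2642]
eef_rot: [180.0, -0.0, 161.0]
ft_force: [0.3, -0.1, 0.3]
width: 0.597
finger_force: 0.0
tx -98.4 ty 268.1 tz 14.2 yaw -0.2 at [ 0.4406 -0.0437  0.2642] [180.  -0. 161.] F [ 0.3 -0.1  0.3] w 0.597
[array([0.564175  , 0.03536605, 0.152     ])] [ 0.59876092 -0.04170574  0.15      ]
```

```bash

python3 -m pendant '[{"gripper":60,"tx":-14,"ty":38,"tz":0,"yaw":0},{"gripper":60,"tx":-14,"ty":38,"tz":0,"yaw":0},{"gripper":60,"tx":-14,"ty":38,"tz":0,"yaw":0},{"gripper":60,"tx":-14,"ty":38,"tz":0,"yaw":0},{"gripper":60,"tx":-14,"ty":38,"tz":0,"yaw":0}]'>/dev/null
python3 -m pendant '[{"gripper":60,"tx":-14,"ty":38,"tz":0,"yaw":0},{"gripper":60,"tx":-14,"ty":40,"tz":0,"yaw":0},{"gripper":60,"tx":0,"ty":0,"tz":0,"yaw":0},{"gripper":60,"tx":0,"ty":0,"tz":0,"yaw":0},{"gripper":60,"tx":0,"ty":0,"tz":0,"yaw":0}]'>/dev/null
python3 -c "
from h import *
p,d,c,W=look('w12',dict(key=(.621,.178,.113,.04),stand=(.621,.178,.070,.04)))
np.savez('pics/w12.npz',p=p,d=d,**c)
go(.6209,.1778,.2,161.2)
"
```

```text
key 493 med z 0.1139 [array([621.2, 177.3]), array([10.8, 58.7]), np.float64(70.8)] circ [array([621.5, 178.1]), np.float64(29.5)]
stand 715 med z 0.0713 [array([622. , 177.2]), array([44. , 44.3]), np.float64(73.8)] circ [array([621.7, 176.9]), np.float64(30.4)]
tx -1.0 ty 1.0 tz 64.6 yaw -0.2 at [0.6196 0.1771 0.2646] [-1.7999e+02  1.0000e-02  1.6103e+02] F [-0.4 -0.  -0.4] w 0.599
```

View pics/w12.png

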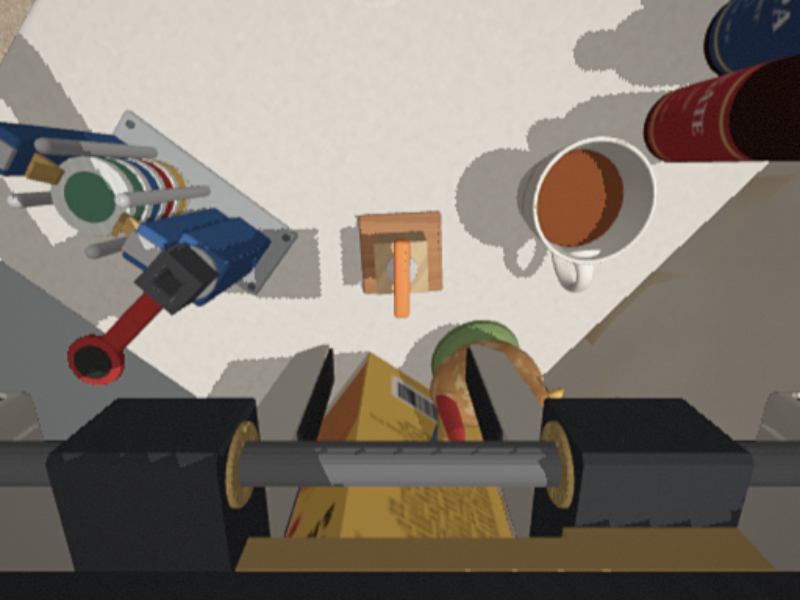

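```bash

python3 -m pendant '[{"gripper":50,"tx":-1.3,"ty":1.1,"tz":40,"yaw":0},{"gripper":50,"tx":0,"ty":0,"tz":45,"yaw":0},{"gripper":50,"tx":0,"ty":0,"tz":40,"yaw":0},{"gripper":50,"tx":0,"ty":0,"tz":20,"yaw":0},{"gripper":50,"tx":0,"ty":0,"tz":0,"yaw":0}]'>/dev/null
python3 -m pendant '[{"gripper":50,"tx":0,"ty":0,"tz":0,"yaw":0},{"gripper":50,"tx":0,"ty":0,"tz":0,"yaw":0},{"gripper":50,"tx":0,"ty":0,"tz":0,"yaw":0}]'
python3 -c "
from h import *
go(.6214,.1776,.099,160.9)
look('w13',dict(key=(.621,.178,.113,.04),stand=(.621,.178,.070,.04)))
"
```

```text
t: 43.7
eef_pos: [0.6222, 0.1787, 0.1204]
eef_rot: [180.0, 0.1, 161.1]
ft_force: [0.0, -0.6, -0.6]
width: 0.503
finger_force: 0.0
tx 0.4 ty -1.3 tz 21.4 yaw 0.2 at [0.6222 0.1787 0.1204] [1.7995e+02 1.0000e-01 1.6111e+02] F [ 0.  -0.6 -0.6] w 0.503
key 1622 med z 0.1139 [array([618.7, 181. ]), array([52.1, 52.8]), np.float64(21.3)] circ [array([618. , 178.9]), np.float64(33.4)]
stand 1836 med z 0.0712 [array([621.9, 177.3]), array([44.2, 44.8]), np.float64(73.8)] circ [array([621.6, 177.6]), np.float64(30.7)]
```

```bash

python3 -m pendant '[{"gripper":50,"tx":0.4,"ty":-1.1,"tz":11,"yaw":0.2},{"gripper":50,"tx":0,"ty":0,"tz":10.4,"yaw":0},{"gripper":50,"tx":0,"ty":0,"tz":0,"yaw":0},{"gripper":50,"tx":0,"ty":0,"tz":0,"yaw":0},{"gripper":0,"tx":0,"ty":0,"tz":0,"yaw":0}]' 45 
python3 -m pendant '[{"gripper":0,"tx":0,"ty":0,"tz":0,"yaw":0},{"gripper":0,"tx":0,"ty":0,"tz":0,"yaw":0},{"gripper":0,"tx":0,"ty":0,"tz":0,"yaw":0},{"gripper":0,"tx":0,"ty":0,"tz":0,"yaw":0},{"gripper":0,"tx":0,"ty":0,"tz":0,"yaw":0}]'
python3 -m pendant '[{"gripper":0,"tx":0,"ty":0,"tz":-15,"yaw":0},{"gripper":0,"tx":0,"ty":0,"tz":-25,"yaw":0},{"gripper":0,"tx":0,"ty":0,"tz":-40,"yaw":0},{"gripper":0,"tx":0,"ty":0,"tz":-40,"yaw":0},{"gripper":0,"tx":0,"ty":0,"tz":-10,"yaw":0}]'
python3 -c "
from h import *
go(.5637,.0357,.24,114.2)
"
```

```text
t: 44.38
eef_pos: [0.6212, 0.1778, 0.0981]
eef_rot: [180.0, 0.0, 160.9]
ft_force: [-0.1, 0.0, -0.0]
width: 0.438
finger_force: 0.0
t: 45.0
eef_pos: [0.6209, 0.1778, 0.0979]
eef_rot: [180.0, 0.0, 160.9]
ft_force: [-0.3, 0.1, 0.5]
width: 0.128
finger_force: 45.0
t: 45.62
eef_pos: [0.6224, 0.178, 0.2319]
eef_rot: [179.8, 0.3, 160.9]
ft_force: [0.2, -0.4, -1.7]
width: 0.119
finger_force: 45.0
tx 9.0 ty -153.7 tz -8.1 yaw 46.7 at [0.6224 0.178  0.2319] [179.84   0.34 160.92] F [ 0.2 -0.4 -1.7] w 0.119
```

```bash

python3 -m pendant '[{"gripper":0,"tx":2,"ty":-38,"tz":-8,"yaw":0},{"gripper":0,"tx":2,"ty":-38,"tz":0,"yaw":0},{"gripper":0,"tx":2,"ty":-38,"tz":0,"yaw":0},{"gripper":0,"tx":3,"ty":-39,"tz":0,"yaw":0},{"gripper":0,"tx":0,"ty":0,"tz":0,"yaw":9.3}]'>/dev/null
python3 -m pendant '[{"gripper":0,"tx":0,"ty":0,"tz":0,"yaw":9.3},{"gripper":0,"tx":0,"ty":0,"tz":0,"yaw":9.3},{"gripper":0,"tx":0,"ty":0,"tz":0,"yaw":9.3},{"gripper":0,"tx":0,"ty":0,"tz":0,"yaw":9.5},{"gripper":0,"tx":0,"ty":0,"tz":0,"yaw":0}]'
python3 -m pendant '[{"gripper":0,"tx":0,"ty":0,"tz":0,"yaw":0},{"gripper":0,"tx":0,"ty":0,"tz":0,"yaw":0},{"gripper":0,"tx":0,"ty":0,"tz":0,"yaw":0}]'>/dev/null
python3 -c "
from h import *
p,d,c,W=look('w14',{}); np.savez('pics/w14.npz',p=p,d=d,**c)
go(.5637,.0357,.21,114.2)
m=(abs(W[...,2]-.152)<.005)&(np.hypot(W[...,0]-.5637,W[...,1]-.0357)<.03)
pi=p.astype(int); m&=(pi.max(-1)-pi.min(-1)<40)
q=(W[m][:,:2]*1000).astype(np.float32);print(m.sum(),cv2.minAreaRect(q))
cv2.imwrite('pics/w14c.png',cv2.resize(p[100:340,96:416,::-1],(800,600),interpolation=cv2.INTER_CUBIC))
"
```

```text
t: 46.88
eef_pos: [0.5617, 0.0362, 0.2347]
eef_rot: [-179.9, -0.1, 114.3]
ft_force: [1.0, 0.1, -0.8]
width: 0.127
finger_force: 45.0
tx -1.0 ty 1.0 tz 25.8 yaw 0.1 at [0.5624 0.0362 0.2358] [-180.      0.    114.25] F [-0.1  0.5 -0.7] w 0.125
709 ((563.6921997070312, 36.085269927978516), (31.55229949951172, 32.13875198364258), 23.636093139648438)
```

View pics/w14c.png

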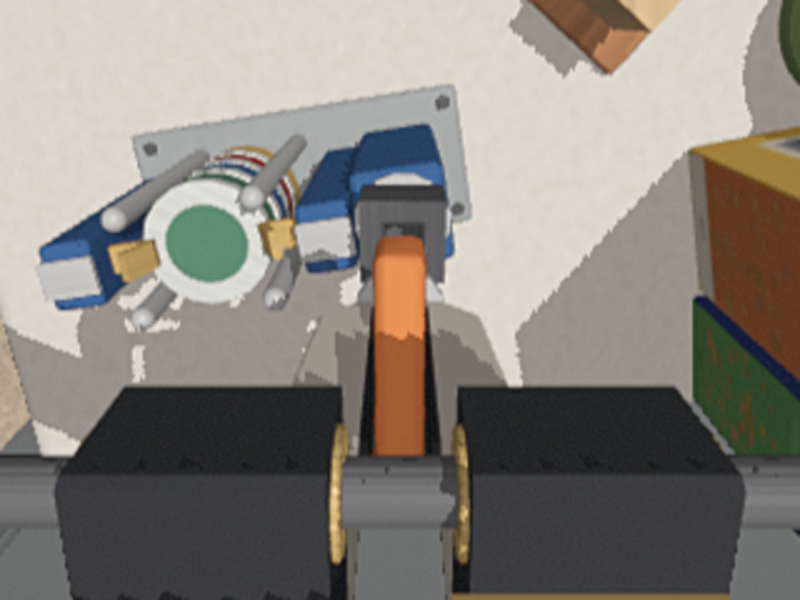

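```bash

python3 -m pendant '[{"gripper":0,"tx":-0.7,"ty":1.1,"tz":10,"yaw":0.3},{"gripper":0,"tx":0,"ty":0,"tz":15,"yaw":0},{"gripper":0,"tx":0,"ty":0,"tz":0,"yaw":0},{"gripper":0,"tx":0,"ty":0,"tz":0,"yaw":0},{"gripper":0,"tx":0,"ty":0,"tz":0,"yaw":0}]'
python3 -c "
from h import *
go(.5637,.0359,.20,113.7)
for n in ('top0','w12'):
  f=np.load(f'pics/{n}.npz');V=cloud(f['d'],f)
  r=np.hypot(V[...,0]-.5637,V[...,1]-.036)
  if n=='w12': r[230:]=9
  for a in (.12,.15,.18): m=(r<a)&(V[...,2]>.16); print(a,m.sum(),V[m].min(0) if m.any() else '')
"
```

```text
t: 47.92
eef_pos: [0.5639, 0.0359, 0.2112]
eef_rot: [180.0, 0.0, 113.9]
ft_force: [0.3, -0.6, -1.1]
width: 0.123
finger_force: 45.0
tx 0.1 ty -0.2 tz 11.2 yaw 0.2 at [0.5639 0.0359 0.2112] [1.7996e+02 2.0000e-02 1.1391e+02] F [ 0.3 -0.6 -1.1] w 0.123
0.12 0 
0.15 0 
0.18 4416 [ 0.62134589 -0.13425597  0.16009461]
0.12 113 [0.59766579 0.13983668 0.25759339]
0.15 174 [0.59766579 0.13983668 0.25691842]
0.18 192 [0.59766579 0.13983668 0.25691842]
```

```bash

python3 -m pendant '[{"gripper":0,"tx":0,"ty":0,"tz":7,"yaw":0.2},{"gripper":0,"tx":0,"ty":0,"tz":6,"yaw":0},{"gripper":0,"tx":0,"ty":0,"tz":4,"yaw":0},{"gripper":0,"tx":0,"ty":0,"tz":0,"yaw":0},{"gripper":0,"tx":0,"ty":0,"tz":0,"yaw":0}]'
python3 -m pendant '[{"gripper":0,"tx":0,"ty":0,"tz":4,"yaw":0},{"gripper":0,"tx":0,"ty":0,"tz":4,"yaw":0},{"gripper":0,"tx":0,"ty":0,"tz":0,"yaw":0},{"gripper":0,"tx":0,"ty":0,"tz":0,"yaw":0}]'
```

```text
t: 48.55
eef_pos: [0.5636, 0.036, 0.1938]
eef_rot: [-180.0, -0.0, 113.7]
ft_force: [0.0, 0.2, -1.1]
width: 0.128
finger_force: 45.0
t: 49.05
eef_pos: [0.5633, 0.0361, 0.1854]
eef_rot: [-180.0, -0.0, 113.7]
ft_force: [-1.3, 1.7, -2.4]
width: 0.126
finger_force: 45.0
```

```bash

python3 -m pendant '[{"gripper":0,"tx":0,"ty":0,"tz":3,"yaw":0},{"gripper":0,"tx":0,"ty":0,"tz":2,"yaw":0},{"gripper":0,"tx":0,"ty":0,"tz":0,"yaw":0},{"gripper":0,"tx":0,"ty":0,"tz":0,"yaw":0}]'
python3 -m pendant '[{"gripper":0,"tx":0,"ty":0,"tz":1,"yaw":0},{"gripper":0,"tx":0,"ty":0,"tz":0,"yaw":0},{"gripper":0,"tx":0,"ty":0,"tz":0,"yaw":0}]'
```

```text
t: 49.55
eef_pos: [0.5636, 0.0362, 0.1806]
eef_rot: [-180.0, -0.0, 113.7]
ft_force: [0.3, 2.9, -2.2]
width: 0.128
finger_force: 45.0
t: 49.92
eef_pos: [0.5636, 0.0362, 0.1799]
eef_rot: [180.0, -0.0, 113.7]
ft_force: [-0.1, 4.1, -0.3]
width: 0.125
finger_force: 45.0
```

```bash

python3 -m pendant '[{"gripper":0,"tx":0,"ty":0,"tz":0.8,"yaw":0},{"gripper":0,"tx":0,"ty":0,"tz":0,"yaw":0},{"gripper":0,"tx":0,"ty":0,"tz":0,"yaw":0}]' 55
python3 -m pendant '[{"gripper":0,"tx":0,"ty":0,"tz":0,"yaw":5},{"gripper":0,"tx":0,"ty":0,"tz":0,"yaw":5},{"gripper":0,"tx":0,"ty":0,"tz":0,"yaw":5},{"gripper":0,"tx":0,"ty":0,"tz":0,"yaw":5},{"gripper":0,"tx":0,"ty":0,"tz":0,"yaw":5}]'
python3 -c "
from h import *
print(status.read_state()['moment'])"
python3 -m pendant '[{"gripper":0,"tx":0,"ty":0,"tz":0,"yaw":6},{"gripper":0,"tx":0,"ty":0,"tz":0,"yaw":6},{"gripper":0,"tx":0,"ty":0,"tz":0,"yaw":6},{"gripper":0,"tx":0,"ty":0,"tz":0,"yaw":6},{"gripper":0,"tx":0,"ty":0,"tz":0,"yaw":6}]'
python3 -m pendant '[{"gripper":0,"tx":0,"ty":0,"tz":0,"yaw":5},{"gripper":0,"tx":0,"ty":0,"tz":0,"yaw":5},{"gripper":0,"tx":0,"ty":0,"tz":0,"yaw":5},{"gripper":0,"tx":0,"ty":0,"tz":0,"yaw":5},{"gripper":0,"tx":0,"ty":0,"tz":0,"yaw":0}]'
python3 -c "
from h import *
print(status.read_state()['moment'])
p,d,c,W=look('w15',{})"
```

```text
t: 50.3
eef_pos: [0.5637, 0.0362, 0.1798]
eef_rot: [180.0, 0.0, 113.7]
ft_force: [-2.5, 4.6, 4.6]
width: 0.124
finger_force: 55.0
t: 50.92
eef_pos: [0.5635, 0.0367, 0.1799]
eef_rot: [180.0, -0.1, 88.6]
ft_force: [-3.1, 6.5, 5.3]
width: 0.125
finger_force: 55.0
[1.15619966 0.81778077 0.15251622]
t: 51.55
eef_pos: [0.5636, 0.0367, 0.1799]
eef_rot: [180.0, -0.1, 58.5]
ft_force: [-2.9, 5.5, 5.6]
width: 0.126
finger_force: 55.0
t: 52.18
eef_pos: [0.5637, 0.0366, 0.1798]
eef_rot: [-180.0, -0.1, 38.7]
ft_force: [-2.1, 7.3, 4.7]
width: 0.125
finger_force: 55.0
[1.19437287 0.76120929 0.03059844]
```

View pics/w15.png

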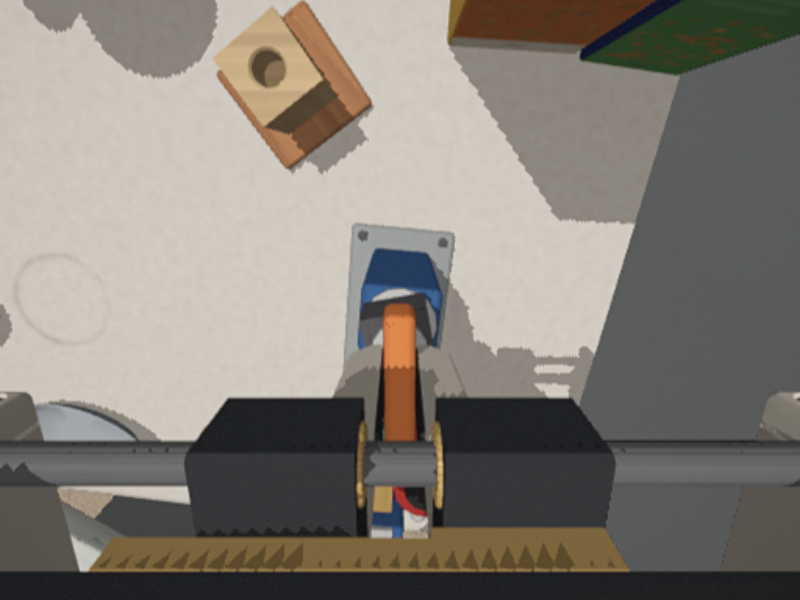

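The wrist view shows the key turned to vertical at (400,370), with the head lagging a few degrees behind it and the red arm swinging in at (410,497). I'll continue to the stop.

```bash

python3 -m pendant '[{"gripper":0,"tx":0,"ty":0,"tz":0,"yaw":4},{"gripper":0,"tx":0,"ty":0,"tz":0,"yaw":4},{"gripper":0,"tx":0,"ty":0,"tz":0,"yaw":0}]'
python3 -c "
from h import *
print(status.read_state()['moment'])"
python3 -m pendant '[{"gripper":0,"tx":0,"ty":0,"tz":0,"yaw":3},{"gripper":0,"tx":0,"ty":0,"tz":0,"yaw":3},{"gripper":0,"tx":0,"ty":0,"tz":0,"yaw":0}]'
python3 -c "
from h import *
print(status.read_state()['moment'])"
python3 -m pendant '[{"gripper":0,"tx":0,"ty":0,"tz":0,"yaw":2},{"gripper":0,"tx":0,"ty":0,"tz":0,"yaw":1},{"gripper":0,"tx":0,"ty":0,"tz":0,"yaw":0},{"gripper":0,"tx":0,"ty":0,"tz":0,"yaw":0}]'
python3 -c "
from h import *
print(status.read_state()['moment'])"
```

```text
t: 52.6
eef_pos: [0.5638, 0.0366, 0.1798]
eef_rot: [-180.0, -0.1, 30.7]
ft_force: [-2.8, 4.5, 5.3]
width: 0.127
finger_force: 55.0
[1.17401733 0.72047804 0.0320779 ]
t: 52.98
eef_pos: [0.5638, 0.0366, 0.1798]
eef_rot: [-180.0, -0.1, 24.7]
ft_force: [-3.9, 5.3, 5.4]
width: 0.126
finger_force: 55.0
[1.16470804 0.61091809 0.06256085]
t: 53.48
eef_pos: [0.5638, 0.0366, 0.1798]
eef_rot: [-180.0, -0.1, 21.7]
ft_force: [-2.7, 6.0, 4.0]
width: 0.124
finger_force: 55.0
[1.12764176 0.67459119 0.04778938]
```

```bash

python3 -m pendant '[{"gripper":0,"tx":0,"ty":0,"tz":0,"yaw":1.5},{"gripper":0,"tx":0,"ty":0,"tz":0,"yaw":1.5},{"gripper":0,"tx":0,"ty":0,"tz":0,"yaw":0},{"gripper":0,"tx":0,"ty":0,"tz":0,"yaw":0}]'
python3 -c "
from h import *
print(status.read_state()['moment'])
p,d,c=snap('side'); 
cv2.imwrite('pics/s16.png',cv2.resize(p[190:340,270:470,::-1],(800,600),interpolation=cv2.INTER_CUBIC))
"
```

```text
t: 53.98
eef_pos: [0.5638, 0.0366, 0.1798]
eef_rot: [-180.0, -0.1, 18.7]
ft_force: [-2.5, 6.3, 5.2]
width: 0.119
finger_force: 55.0
[1.15477495 0.70287964 0.21296258]
```

View pics/s16.png

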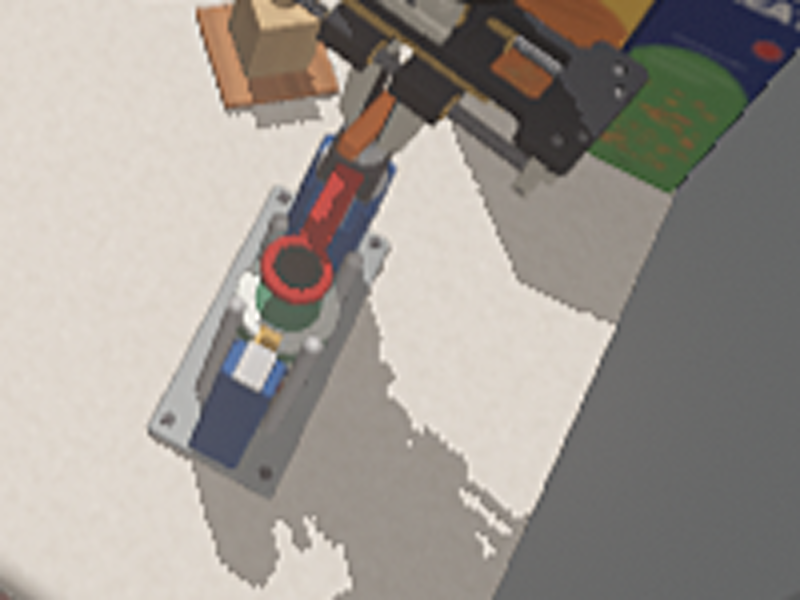

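```bash

python3 -c "
from h import *
a=ray(344.5,257,.150,camera_params('side'))[:2]; print(a, 'init view', ray(617*.64,390*.64,.15,camera_params('side'))[:2])
b=a+[-.0007,.003]; v=b-[.5637,.036]; an=np.degrees(np.arctan2(v[1],v[0])); print(np.hypot(*v),an, 'lock deg', (33.3-90-an)%360)
"
python3 -m pendant '[{"gripper":0,"tx":0,"ty":0,"tz":0,"yaw":1.5},{"gripper":0,"tx":0,"ty":0,"tz":0,"yaw":0},{"gripper":0,"tx":0,"ty":0,"tz":0,"yaw":0}]'
python3 -c "
from h import *
print(status.read_state()['moment'])"
```

```text
[ 0.4928177 -0.0111034] init view [ 0.59778152 -0.04364755]
0.08407814905102425 -148.36188013194396 lock deg 91.66188013194396
t: 54.4
eef_pos: [0.5638, 0.0366, 0.1799]
eef_rot: [-180.0, -0.1, 17.3]
ft_force: [-0.8, 5.8, 4.6]
width: 0.125
finger_force: 55.1
[1.16525628 0.6777808  0.27932965]
```

The arm is at its stop, at about 1.6 rad. I'll relieve the twist and pull the key out.

```bash

python3 -m pendant '[{"gripper":0,"tx":0,"ty":0,"tz":0,"yaw":-4},{"gripper":0,"tx":0,"ty":0,"tz":0,"yaw":-4},{"gripper":0,"tx":0,"ty":0,"tz":-1,"yaw":0},{"gripper":0,"tx":0,"ty":0,"tz":-4,"yaw":0},{"gripper":0,"tx":0,"ty":0,"tz":-5,"yaw":0}]'
python3 -m pendant '[{"gripper":0,"tx":0,"ty":0,"tz":-8,"yaw":0},{"gripper":0,"tx":0,"ty":0,"tz":-10,"yaw":0},{"gripper":0,"tx":0,"ty":0,"tz":-15,"yaw":0},{"gripper":0,"tx":0,"ty":0,"tz":-20,"yaw":0},{"gripper":0,"tx":0,"ty":0,"tz":0,"yaw":0}]'
python3 -m pendant '[{"gripper":0,"tx":0,"ty":0,"tz":0,"yaw":0},{"gripper":0,"tx":0,"ty":0,"tz":0,"yaw":0},{"gripper":0,"tx":0,"ty":0,"tz":0,"yaw":0}]'
python3 -c "
from h import *
go(.6219,.1773,.24,25)
f=None
p,d,c,W=look('w17',dict(stand=(.622,.1773,.070,.04)))
m=(W[...,2]>.05)&(W[...,2]<.16)&(np.hypot(W[...,0]-.53,W[...,1]-.012)<.05)
pi=p.astype(int); r=m&(pi[...,0]>120)&(pi[...,1]<60); print('red arm px',r.sum(), np.median(W[r],0) if r.any() else '')
"
```

```text
t: 55.02
eef_pos: [0.5636, 0.0361, 0.1887]
eef_rot: [-180.0, 0.0, 25.2]
ft_force: [0.7, 4.7, -4.4]
width: 0.129
finger_force: 55.0
t: 55.65
eef_pos: [0.5651, 0.0354, 0.2447]
eef_rot: [179.8, -0.2, 25.2]
ft_force: [-0.4, 0.4, -1.7]
width: 0.124
finger_force: 55.0
t: 56.02
eef_pos: [0.5633, 0.036, 0.2413]
eef_rot: [-180.0, 0.1, 25.2]
ft_force: [0.3, -0.3, -0.2]
width: 0.123
finger_force: 55.0
tx 113.2 ty -102.9 tz 1.3 yaw 0.2 at [0.5633 0.036  0.2413] [-1.7996e+02  7.0000e-02  2.5210e+01] F [ 0.3 -0.3 -0.2] w 0.123
stand 1526 med z 0.071 [array([621.3, 177. ]), array([44.8, 44.2]), np.float64(73.6)] circ [array([621.3, 176.6]), np.float64(30.7)]
red arm px 0
```

```bash

python3 -m pendant '[{"gripper":0,"tx":0,"ty":0,"tz":0,"yaw":-10.6},{"gripper":0,"tx":0,"ty":0,"tz":0,"yaw":-10.6},{"gripper":0,"tx":0,"ty":0,"tz":0,"yaw":-10.6},{"gripper":0,"tx":0,"ty":0,"tz":0,"yaw":-10.6},{"gripper":0,"tx":0,"ty":0,"tz":0,"yaw":-10.6}]'>/dev/null
python3 -m pendant '[{"gripper":0,"tx":0,"ty":0,"tz":0,"yaw":-10.6},{"gripper":0,"tx":0,"ty":0,"tz":0,"yaw":-10.6},{"gripper":0,"tx":0,"ty":0,"tz":0,"yaw":-10.6},{"gripper":0,"tx":0,"ty":0,"tz":0,"yaw":-10.6},{"gripper":0,"tx":0,"ty":0,"tz":0,"yaw":-10.6}]'>/dev/null
python3 -m pendant '[{"gripper":0,"tx":0,"ty":0,"tz":0,"yaw":-10.6},{"gripper":0,"tx":0,"ty":0,"tz":0,"yaw":-10.6},{"gripper":0,"tx":0,"ty":0,"tz":0,"yaw":-8.6},{"gripper":0,"tx":0,"ty":0,"tz":0,"yaw":0},{"gripper":0,"tx":0,"ty":0,"tz":0,"yaw":0}]'
python3 -c "
from h import *
go(.6217,.1772,.2,161)"
```

```text
t: 57.95
eef_pos: [0.5636, 0.036, 0.2419]
eef_rot: [-180.0, -0.0, 160.8]
ft_force: [-0.0, 0.0, -0.3]
width: 0.123
finger_force: 55.0
tx -8.6 ty 152.5 tz 41.9 yaw -0.2 at [0.5636 0.036  0.2419] [-1.8000e+02 -2.0000e-02  1.6085e+02] F [-0.   0.  -0.3] w 0.123
```

```bash

python3 -m pendant '[{"gripper":0,"tx":-2,"ty":38,"tz":0,"yaw":0},{"gripper":0,"tx":-2,"ty":38,"tz":0,"yaw":0},{"gripper":0,"tx":-2,"ty":38,"tz":20,"yaw":0},{"gripper":0,"tx":-2.6,"ty":38.5,"tz":35,"yaw":0},{"gripper":0,"tx":0,"ty":0,"tz":35,"yaw":0}]'>/dev/null
python3 -m pendant '[{"gripper":0,"tx":0,"ty":0,"tz":15,"yaw":0},{"gripper":0,"tx":0,"ty":0,"tz":0,"yaw":0},{"gripper":0,"tx":0,"ty":0,"tz":0,"yaw":0},{"gripper":0,"tx":0,"ty":0,"tz":0,"yaw":0}]'
python3 -c "
from h import *
look('w18',dict(stand=(.622,.1773,.070,.04)))
go(.6217,.1772,.12,161)"
```

```text
t: 59.08
eef_pos: [0.6224, 0.1771, 0.1389]
eef_rot: [179.9, 0.2, 161.0]
ft_force: [0.3, 0.3, -1.0]
width: 0.124
finger_force: 55.0
stand 1634 med z 0.0711 [array([621.7, 177.3]), array([44.2, 44.3]), np.float64(73.1)] circ [array([621.8, 177.3]), np.float64(30.9)]
tx 0.6 ty -0.1 tz 18.6 yaw -0.0 at [0.6222 0.1771 0.1386] [1.7994e+02 1.4000e-01 1.6097e+02] F [-0.5  0.4 -1.4] w 0.124
```

```bash

python3 -m pendant '[{"gripper":0,"tx":0.4,"ty":0,"tz":12,"yaw":0},{"gripper":0,"tx":0,"ty":0,"tz":8,"yaw":0},{"gripper":0,"tx":0,"ty":0,"tz":5,"yaw":0},{"gripper":0,"tx":0,"ty":0,"tz":0,"yaw":0},{"gripper":0,"tx":0,"ty":0,"tz":0,"yaw":0}]'
python3 -m pendant '[{"gripper":0,"tx":0,"ty":0,"tz":5,"yaw":0},{"gripper":0,"tx":0,"ty":0,"tz":5,"yaw":0},{"gripper":0,"tx":0,"ty":0,"tz":0,"yaw":0},{"gripper":0,"tx":0,"ty":0,"tz":0,"yaw":0}]'
```

```text
t: 59.75
eef_pos: [0.6212, 0.1775, 0.1121]
eef_rot: [180.0, 0.0, 161.0]
ft_force: [-0.1, 0.8, -0.5]
width: 0.129
finger_force: 55.0
t: 60.25
eef_pos: [0.621, 0.1775, 0.1019]
eef_rot: [-180.0, -0.0, 161.0]
ft_force: [0.5, -0.1, -0.2]
width: 0.122
finger_force: 55.0
```

```bash

python3 -m pendant '[{"gripper":0,"tx":0,"ty":0,"tz":3,"yaw":0},{"gripper":0,"tx":0,"ty":0,"tz":1,"yaw":0},{"gripper":0,"tx":0,"ty":0,"tz":0,"yaw":0},{"gripper":0,"tx":0,"ty":0,"tz":0,"yaw":0}]'
python3 -m pendant '[{"gripper":50,"tx":0,"ty":0,"tz":0,"yaw":0},{"gripper":50,"tx":0,"ty":0,"tz":0,"yaw":0},{"gripper":50,"tx":0,"ty":0,"tz":0,"yaw":0},{"gripper":50,"tx":0,"ty":0,"tz":-10,"yaw":0},{"gripper":50,"tx":0,"ty":0,"tz":-30,"yaw":0}]'
python3 -m pendant '[{"gripper":50,"tx":0,"ty":0,"tz":-40,"yaw":0},{"gripper":50,"tx":0,"ty":0,"tz":-40,"yaw":0},{"gripper":50,"tx":0,"ty":0,"tz":-30,"yaw":0},{"gripper":50,"tx":0,"ty":0,"tz":0,"yaw":0},{"gripper":50,"tx":0,"ty":0,"tz":0,"yaw":0}]'
python3 -c "
from h import *
look('w19',dict(key=(.6215,.1777,.113,.04),stand=(.622,.1773,.070,.04)))"
```

```text
t: 60.75
eef_pos: [0.621, 0.1775, 0.098]
eef_rot: [-180.0, 0.0, 161.0]
ft_force: [0.2, -0.2, -0.6]
width: 0.125
finger_force: 55.0
t: 61.38
eef_pos: [0.6199, 0.1773, 0.1372]
eef_rot: [-179.9, -0.2, 161.0]
ft_force: [0.0, 0.2, -0.1]
width: 0.498
finger_force: 0.0
t: 62.0
eef_pos: [0.6205, 0.1775, 0.2472]
eef_rot: [-180.0, -0.1, 161.0]
ft_force: [0.5, 0.1, -0.5]
width: 0.501
finger_force: 0.0
key 570 med z 0.1138 [array([621.7, 176.9]), array([11.4, 59.1]), np.float64(71.2)] circ [array([621.7, 177.1]), np.float64(29.7)]
stand 781 med z 0.0713 [array([622.1, 177. ]), array([44. , 44.3]), np.float64(73.8)] circ [array([622. , 177.3]), np.float64(30.8)]
```

View pics/w19.png

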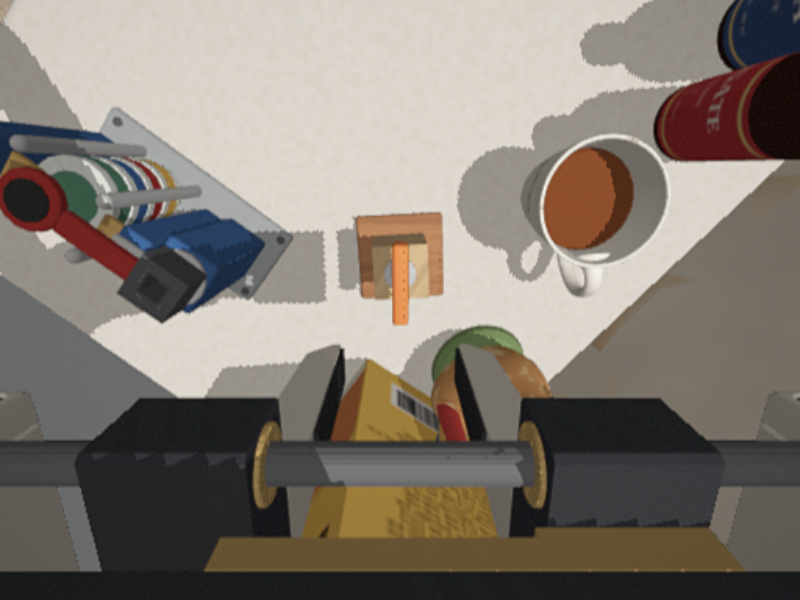

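The key stands at (400,283) with its handle top at the same height as at the start. The arm lies over the pile of four at (35,195), and the robot is clear of everything. Handing in.

```bash
python3 -c "
from plant import workorder
print(workorder.sign_off())"
```

```text
the job is handed in; nothing more can be done
None
```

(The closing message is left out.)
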